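# Check the pitch of the roaster's jack screw with a thread comb

## Task

The roaster's jack screw is clamped sloping in the tilting vice: check its thread with the comb of 6 teeth (the one with the middle-sized grip) from the gauge rack. Set the toothed edge along the top of the screw, about the middle of its thread, feel for the place where all its teeth drop fully home between the crests, and keep it lightly pressed there, flat along the screw and square on it, for about a second and a half. Then stand the comb upright in its own place in the rack again and let go; be gentle with the thread, and leave the other combs and the things around where they are.

Things in the scene. Friction and masses are not known exactly. Their poses are not given: they have to be found in the camera images.
- comb_mid_grip (a point): Comb to use: 6 teeth 7 mm apart, and the grip of middle length. Steel leaf 56 mm long, 5 mm thick, with a black grip on top, 42 x 12 x 32 mm (length, thickness, height), about 110 g. This point: centre of the grip. x along the leaf and teeth, y through its thickness (take the grip across y), z from teeth to grip. Stands upright in the rack, this point 72 mm above the table.
- comb_mid_teeth (a point): Same comb and axes: middle of the row of teeth on the line of the tooth tips, 50 mm below the grip centre. The teeth are 3.6 mm high, 2 mm wide at the tip and 3.8 mm at the foot; the row spans 38 mm.
- comb_mid: The same comb as a whole; origin and axes as point comb_mid_teeth.
- comb_fine_grip (a point): Grip centre of the comb with 10 fine teeth, 4 mm apart, and the shortest grip (28 mm): not used. It stands in the same rack; which comb stands in which place varies.
- comb_coarse_grip (a point): Grip centre of the comb with 4 coarse teeth, 10.5 mm apart, and the longest grip (56 mm): not used.
- rack: Fixed wooden gauge rack, 275 x 62 mm; origin under its centre on the table, x along it. Three places at x = -85, 0, 85 mm, each two slotted posts in which the ends of a leaf stand, leaf x along rack x (a half turn is as good). Slot 6 mm wide, flared to 16 mm over its top 5 mm; the posts end 50 mm above the table, a standing leaf's tooth tips are 22 mm above it.
- thread_mid (a point): On the jack screw's axis, at the nominal middle of its thread. x along the screw, up its slope (24 to 41 degrees from level, different each time, locked); y level; z square to the screw, out of its upper side. Outside diameter 40 mm. Thread at least 46 mm either side; how far the screw stands out of the jaws varies by some mm, so where its crests lie along x is not given: find by touch or sight.
- vice_bed: Tilting part of the vice with jaws and screw; origin on the tilt hinge, axes as thread_mid, which is at (146, 0, 54) mm. Trapezoidal thread, pitch 7 mm, root diameter 32, gaps between crests 4.4 mm wide on top, 2.4 at the root. Tooth tips home: 16.4 mm from the axis (leaf rests on crests); standing on crests: 20 mm. Jaws, x 30 to 96 mm, stand lower than the crests. Nothing gives when pressed.
- vice: Base of the tilting vice, fixed, plate 205 x 150 mm; origin on the table below the tilt hinge, x towards the raised end of the screw, which stands up to 260 mm above the table: pass over it.
- lock_nut: Bystander: large steel hexagon nut, 68 mm over its corners, 30 mm high, lying by the vice; leave it where it is.
- spanner: Bystander: steel spanner 200 mm long, lying near the robot; leave it where it is.
- dust_brush: Bystander: small hand brush lying near the robot; leave it where it is.
- cupping_bowl: Bystander: white bowl 90 mm across, 65 mm high; leave it where it is.
- sample_jar: Bystander: glass jar with brass lid, 68 mm across, 120 mm high; leave it where it is.
- oil_can: Bystander: aluminium can 52 mm across, 130 mm high; leave it where it is.
- spoon: Bystander: steel spoon lying on the table; leave it where it is.
There are look-alikes about, which are no part of the job. What is shaped like the comb_mid but orange or pink is not meant.

How it is judged:
On the way:
1. the comb's teeth are fully home in the thread, the leaf flat along the screw and square on it, lightly pressed, for 0.8 s (z of comb_mid_teeth in the frame of thread_mid between 0.0145 and 0.0178 m and y of comb_mid_teeth in the frame of thread_mid between -0.006 and 0.006 m and x of comb_mid_teeth in the frame of thread_mid between -0.025 and 0.025 m and angle between the x axis of comb_mid and the x axis of thread_mid, either way round below 0.07 rad and angle between the z axis of comb_mid and the z axis of thread_mid, either way round below 0.15 rad and contact force between comb_mid and vice_bed above 0.5 N), for 0.8 s.
At the end, for the whole second after the job is handed in: After the check the comb stands at rest in the rack place it came from, grip centre within 12 mm of where it was, within 12.5 degrees of upright, released; the other two combs stand within 15 mm of where they were (distance of comb_mid_grip from where it was at the start of the episode below 0.012 m and angle between comb_mid's own z axis and vertical below 0.22 rad and linear speed of comb_mid below 0.02 m/s and distance of each of comb_fine_grip, comb_coarse_grip from where it was at the start of the episode below 0.015 m); the robot touches nothing.
It fails at once if the comb is pressed on the screw or the vice with more than 40 N (contact force between comb_mid and vice_bed above 40 N).
It fails at once if another comb is shifted more than 15 mm (distance of any of comb_fine_grip, comb_coarse_grip from where it was at the start of the episode above 0.015 m).
It fails at once if a bystander is shifted more than 30 mm (distance of any of lock_nut, spanner, dust_brush, cupping_bowl, sample_jar, oil_can, spoon from where it was at the start of the episode above 0.03 m).
It also fails if it takes over 61 s, if anything falls off the work surface, if the arm or the gripper's body presses on something with over 40 N, if the wrist force passes 120 N, or if a joint passes its speed limit or range.

## Robot

A 6-joint arm with a two-finger parallel gripper is mounted at the origin on the work surface. World frame = base frame: x ahead of the robot, y to its left, z up, the work surface at z = 0. Lengths are in m, angles in rad, forces in N, time in s.
With the tool pointing down it reaches from about 0.425 to 0.95 m from the base axis. Payload 3.5 kg.
Tool frame: the origin (TCP) lies at the very end of the fingers, on their centre line; the grasp point (between the pads) lies 19 mm behind it; z points along the fingers, y is the direction in which the jaws open and shut (so a half turn about z gives the same grasp; the last joint's range is limited). The gripper opens to 85 mm and grips with 20 to 120 N. Pads are 22 mm wide; open, the fingers measure 114 mm over their backs; the gripper's body (76 mm by 85 mm) begins 54 mm behind the grasp point. The pads swing forward as they close: fully open they stand 13 mm farther back than shut.
Start: joints at [-1.297, 0.286, 1.577, -0, 1.279, -0.15], TCP at [0.278, -0.615, 0.231] pointing down, gripper open.
Joint ranges: [-2.77, 2.77], [-0.9, 2.22], [0.21, 2.48], [-1.53, 4.67], [0.24, 2.81], [-2.84, 2.84]. Speed limits (rad/s): [2.79, 2.79, 3.14, 3.14, 3.14, 3.14].

## Interface

Orientations are given as a unit quaternion [x, y, z, w].
In Python, from plant import get_state, read_camera, sign_off gives the robot as it stands.
- The arm moves only by the tool step_arm, never from a script. Its argument "targets" is a list that holds one entry, the list of rows, each a list of 5 numbers: the opening, from 0 (shut) to 1 (fully open), then the shift along the tool's x, y, z each as a share of 4 cm, from -1 to 1, then the turn about the tool's z as a share of 5 degrees, from -1 to 1. A call has 1 to 10 rows; each row shifts and turns the commanded pose from where the row before left it, along the tool's axes as they then stand; what a row does not reach is not made up. A row lasts 1/12 s, in which the tool goes at most 41.7 mm and 7.16 degrees, less where a joint would pass 70% of its speed; a pose out of reach is approached as far as the arm can. A call with a number of a shift or a turn outside -1 to 1 is refused whole. A call with a gripper value outside its range is refused whole. The fingers move at their own pace and stop on an object; "squeeze" is the grip in N (left out, the last holds). Time passes only in rows, so rows that do not move let the fingers close. It gives the time, the measured TCP pose, the force and the opening at its end, in the units of the state.
- get_state(): the state, without advancing time (a new reading comes with each control period).
- read_camera(name): name is "scene" or "side" or "wrist"; returns a dict with "pixels" (480x640x3 uint8, red, green, blue), "range_z" (480x640 float32, m along the optical axis (not along the pixel's ray), 0 where there is no reading), "mtx" (3x3 intrinsics, pixels), "k1" (the pictures are not rectified: a ray, as slopes to the right and down, at radius r is drawn at 1 + k1 r^2 times it, then the intrinsics apply), "rvec" (rotation vector, rad) and "tvec" (3), from world to camera coordinates, as OpenCV has them. Camera axes: x right, y down, z forward; pixel columns grow to the right and rows downward; lengths in m; the calibration is good to about 2 mm. A picture is of the moment at which its call begins.
- sign_off(): hands the job in, once; it reports no verdict.
The state is a dict: "time": time; "qpos": joint angles; "dq": joint speeds; "joint_efforts": joint torques, N m; "eef_pos": TCP position; "tcp_rot": TCP orientation; "contact_force": force on the tool from outside, world axes, zero at the start; "wrist_torque": the same for the moment, N m; "opening": opening from 0.0 (shut) to 1.0 (fully open).
Only numpy, scipy, OpenCV 4.12 (cv2) and the standard library are available. Lean on these libraries where they do the work, as an engineer would, in place of code of your own. Each camera call takes 0.05 s, during which the arm holds its last target.

## Working session

There is one attempt and no reset: what is moved stays moved. The work goes in short steps, Python scripts to look and compute and a tool call to move; the robot and the scene stay as the last step left them, time stands still between calls to the robot, and variables do not carry over. Pictures are saved under pics/ and viewed, and the job is handed in when it is done.

Besides the shell and the picture viewer there is one more tool, called after "Request:" as name(argument=value, ...), one argument or row to a line, values as JSON. step_arm: Moves the arm, as the interface text tells. Shift numbers are shares of 4 cm and turn numbers shares of 5 degrees, none past 1 either way. Its arguments: {"type":"object","properties":{"targets":{"type":"array"},"squeeze":{"type":"number"}},"required":["targets"]}

```bash
ls; mkdir -p pics; cat > h.py <<'E'
import numpy as np,cv2
from plant import get_state,read_camera
def grab(n,tag):
    d=read_camera(n); cv2.imwrite(f'pics/{tag}.png',d['pixels'][:,:,::-1]); np.savez(f'{tag}.npz',**{k:np.array(v) for k,v in d.items()}); return d
def world(d):
    """per-pixel world points from range_z"""
    K=np.array(d['mtx']);k1=float(d['k1'])
    v,u=np.mgrid[0:480,0:640].astype(np.float64)
    und=cv2.undistortPoints(np.stack([u.ravel(),v.ravel()],1).reshape(-1,1,2),K,np.array([k1,0,0,0.])).reshape(480,640,2)
    z=d['range_z'].astype(float)
    P=np.dstack([und[...,0]*z,und[...,1]*z,z])
    R=cv2.Rodrigues(np.array(d['rvec'],float))[0]
    W=(P-np.array(d['tvec'],float).ravel())@R
    W[z<=0]=np.nan
    return W
E
python3 - <<'E'
from h import *
for n in('scene','side','wrist'):
    d=grab(n,n+'0'); W=world(d)
    R=cv2.Rodrigues(np.array(d['rvec'],float))[0]
    print(n,d['k1'],np.array(d['mtx']).tolist(),'cam at',-R.T@np.array(d['tvec']).ravel(),'fwd',R[2])
print(get_state())
E
```

```text
pics
scene -0.05905485853700982 [[578.9056618080981, 0.0, 317.59206139817195], [0.0, 578.9056618080981, 236.76101145399022], [0.0, 0.0, 1.0]] cam at [ 1.47047191 -0.02099564  0.97708265] fwd [-0.74057871  0.02090442 -0.67164438]
side -0.08487334315024775 [[556.2277855539969, 0.0, 321.05696578743624], [0.0, 556.2277855539969, 253.16666949048047], [0.0, 0.0, 1.0]] cam at [-0.04701949 -0.77469781  0.85063727] fwd [ 0.44492801  0.65019781 -0.61585865]
wrist -0.05504374487613269 [[404.908778796043, 0.0, 321.9877175199067], [0.0, 404.908778796043, 244.20948615318017], [0.0, 0.0, 1.0]] cam at [ 0.34733326 -0.58290572  0.37098448] fwd [-0.26509075 -0.11699618 -0.95709915]
{'time': 0.15, 'qpos': array([-1.29702287e+00,  2.87027493e-01,  1.57786410e+00,  6.25235478e-06,
        1.27859348e+00, -1.49992935e-01]), 'dq': array([ 0.00066073, -0.00108024, -0.00431447, -0.00080961,  0.00104661,
        0.00011985]), 'joint_efforts': array([-3.76708704e-04, -4.06598389e+01, -2.93144113e+01, -2.38689836e-04,
        3.96484145e-03, -6.47536766e-06]), 'eef_pos': array([ 0.27744847, -0.61477383,  0.23020871]), 'tcp_rot': array([ 9.77636362e-01,  2.10300376e-01, -5.55366228e-05, -9.44581849e-04]), 'contact_force': array([-0.11179495,  0.03633772, -0.29701521]), 'wrist_torque': array([-0.01667421, -0.02198992, -0.02612532]), 'opening': 0.998154811065104}
```

View pics/scene0.png

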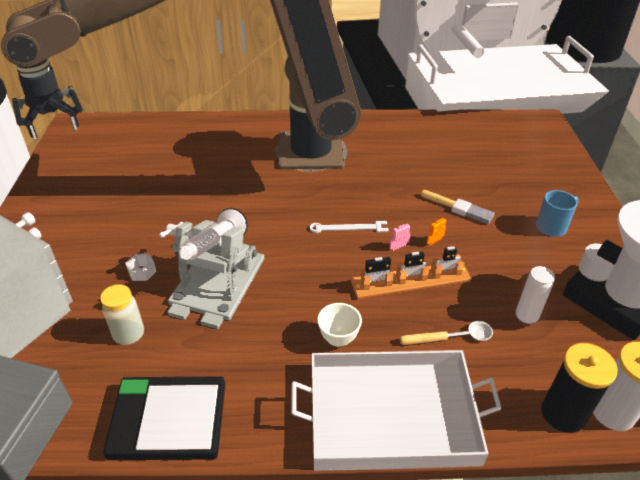

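View pics/side0.png

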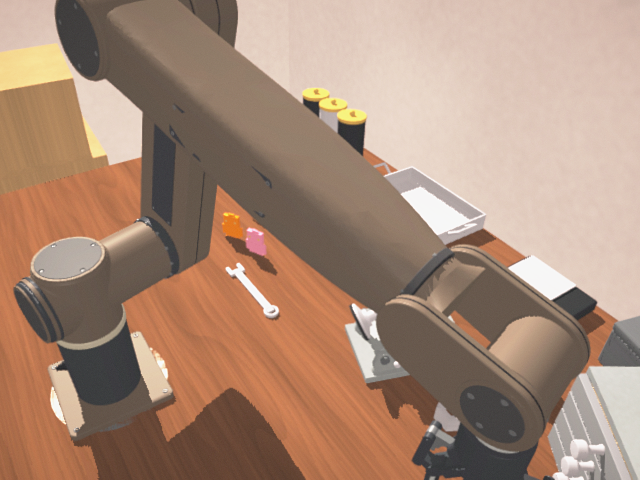

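View pics/wrist0.png

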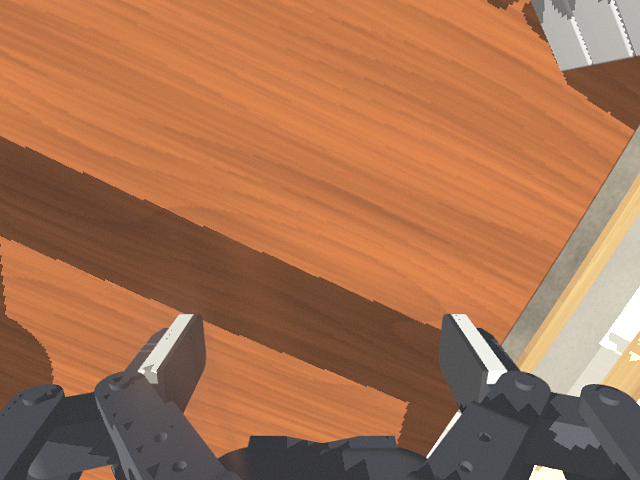

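```bash
python3 - <<'E'
from h import *
d=np.load('scene0.npz');W=world(d)
im=d['pixels'][:,:,::-1]
a=cv2.resize(im[225:305,340:480],None,fx=5.5,fy=5.5,interpolation=cv2.INTER_CUBIC);cv2.imwrite('pics/z1.png',a)
a=cv2.resize(im[195:330,110:280],None,fx=4.4,fy=4.4,interpolation=cv2.INTER_CUBIC);cv2.imwrite('pics/z2.png',a)
for p in [(378,265),(414,260),(450,255),(358,292),(466,272),(205,240),(232,222),(215,300)]:
    print(p,W[p[1],p[0]].round(3))
# dark grips
g=(im.max(2)<60)&(W[...,2]>0.05)&(W[...,2]<0.1)&(W[...,0]>.4)
n,l,s,c=cv2.connectedComponentsWithStats(g.astype(np.uint8))
for i in range(1,n):
    if s[i,4]>20: 
        q=W[l==i]; print(s[i],c[i].round(1),np.nanmedian(q,0).round(4),np.nanpercentile(q,2,0).round(3),np.nanpercentile(q,98,0).round(3))
E
```

```text
(378, 265) [0.57  0.138 0.074]
(414, 260) [0.554 0.221 0.073]
(450, 255) [0.539 0.305 0.072]
(358, 292) [0.589 0.096 0.007]
(466, 272) [0.536 0.353 0.013]
(205, 240) [ 0.591 -0.228  0.174]
(232, 222) [ 0.458 -0.19   0.108]
(215, 300) [ 0.611 -0.223  0.012]
[443 249  13  12  94] [448.3 254.4] [0.5374 0.3003 0.0733] [0.532 0.291 0.057] [0.542 0.316 0.086]
[405 252  19  15 165] [413.3 259.5] [0.5537 0.2194 0.0757] [0.546 0.201 0.056] [0.559 0.24  0.088]
[365 258  26  15 247] [377.4 265. ] [0.5697 0.1367 0.0745] [0.56  0.111 0.055] [0.576 0.164 0.088]
[549 376  51  43 845] [569.4 403.1] [0.9324 0.4425 0.0756] [0.887 0.426 0.051] [0.943 0.488 0.099]
[  0 468   6   8  22] [  1.8 471.6] [ 1.0298 -0.5289  0.058 ] [ 1.028 -0.535  0.051] [ 1.032 -0.525  0.073]
```

View pics/z1.png

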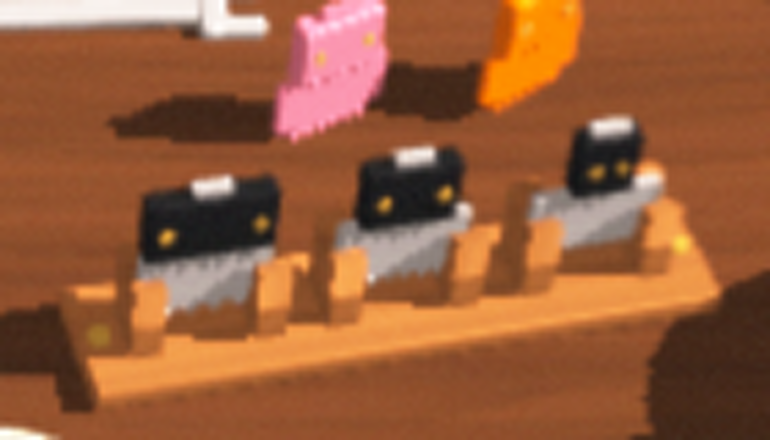

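View pics/z2.png

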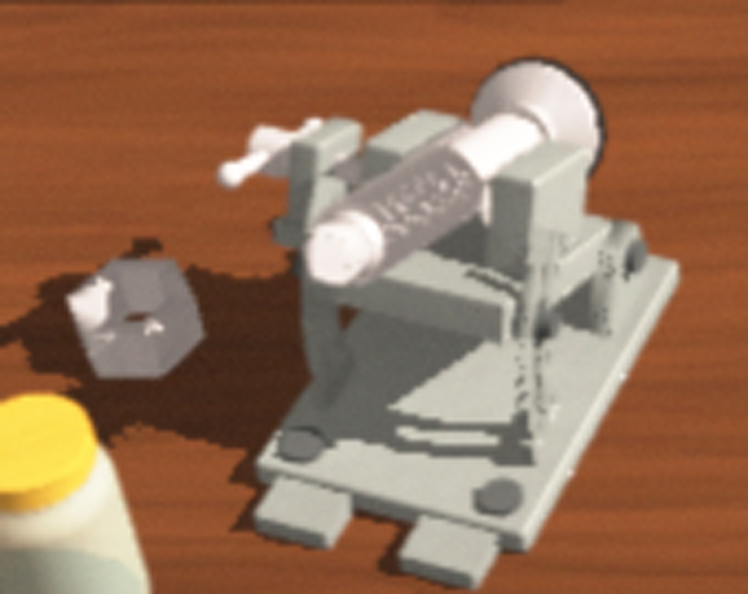

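```bash
python3 - <<'E'
from h import *
from scipy.optimize import least_squares
d=np.load('scene0.npz');W=world(d)
im=d['pixels']
q=W[213:262,178:245]; 
print(np.round(W[245,178:215:3],3).tolist())
# top ridge: points with z>.12 around axis
m=np.zeros((480,640),bool); cv2m=np.zeros((480,640),np.uint8)
poly=np.array([[184,246],[215,226],[222,236],[190,257]]);cv2.fillPoly(cv2m,[poly],1)
P=W[cv2m>0];P=P[~np.isnan(P[:,0])];print(len(P),P.min(0),P.max(0))
def f(p):
    a=np.array([p[0],p[1],p[2]]);u=np.array([np.cos(p[3])*np.cos(p[4]),np.sin(p[3])*np.cos(p[4]),np.sin(p[4])])
    v=P-a; r=np.linalg.norm(v-np.outer(v@u,u),axis=1); return np.r_[r-0.0192,(p[0]-.57)]
s=least_squares(f,[.57,-.215,.15,-.25,.55],loss='soft_l1',f_scale=.002)
print(s.x.round(4),np.degrees(s.x[3:]),np.std(s.fun))
# middle comb front face
m=(im.max(2)<60)&(W[...,2]>0.05)&(W[...,2]<0.1)&(W[...,0]>.4)&(W[...,0]<.7)
for nm,l,h in(('coarse',.1,.17),('mid',.19,.25),('fine',.28,.32)):
    k=m&(W[...,1]>l)&(W[...,1]<h);Q=W[k]
    c=Q[Q[:,2]<.083]; vx,vy,x0,y0=cv2.fitLine(c[:,:2].astype(np.float32),cv2.DIST_L1,0,.01,.01).ravel()
    print(nm,'front line yaw',np.degrees(np.arctan2(vy,vx)),x0,y0,'ends',np.percentile(c@np.array([vx,vy,0]),[3,97]))
E
```

```text
[[0.523, -0.305, 0.098], [0.547, -0.292, 0.12], [0.624, -0.263, 0.191], [0.628, -0.256, 0.195], [0.623, -0.251, 0.19], [0.622, -0.246, 0.189], [0.616, -0.241, 0.184], [0.612, -0.236, 0.18], [0.605, -0.232, 0.173], [0.599, -0.227, 0.168], [0.588, -0.224, 0.157], [0.577, -0.22, 0.147], [0.555, -0.218, 0.126]]
503 [ 0.51361247 -0.26188618  0.1345774 ] [ 0.64500542 -0.20044256  0.19726452]
[ 0.57   -0.2107  0.1726 -0.3362  0.3682] [-19.26237913  21.09798792] 0.003957334455215279
coarse front line yaw -78.32828 0.5699234 0.13552964 ends [-0.04621418  0.00628228]
mid front line yaw -78.99451 0.55349845 0.22021632 ends [-0.12950154 -0.09201302]
fine front line yaw -84.35596 0.5377372 0.3006341 ends [-0.26174453 -0.23748386]
```

Request:
step_arm(
  targets=[
    [[1,0,0,-1,0],[1,0.7,-0.4,-0.5,0],[1,0.75,-0.44,0,0],[1,0.75,-0.44,0,0],[1,0.75,-0.44,0,0],[1,0.75,-0.44,0,0],[1,0.75,-0.44,0,0],[1,0.75,-0.44,0,0],[1,0.75,-0.44,0,0],[1,0.75,-0.44,0,0]],
  ],
)

```text
time: 0.98
eef_pos: [0.458, -0.3604, 0.291]
tcp_rot: [0.978, 0.21, -0.0, -0.0]
contact_force: [1.2, -0.3, 0.0]
opening: 1.005
```

Request:
step_arm(
  targets=[
    [[1,0.75,-0.44,0,0],[1,0.75,-0.44,0,0],[1,0.75,-0.44,-0.5,0],[1,0.75,-0.44,0,0],[1,0.3,-0.2,0,0],[1,0,0,0,0]],
  ],
)

```text
time: 1.48
eef_pos: [0.5467, -0.2336, 0.3111]
tcp_rot: [0.977, 0.212, 0.0, -0.0]
contact_force: [-0.2, -0.1, -0.5]
opening: 1.0
```

```bash
python3 - <<'E'
from h import *
s=get_state();print(s['time'],s['eef_pos'],s['tcp_rot'],s['qpos'])
d=grab('wrist','wrist1')
E
```

```text
1.4833 [ 0.54666706 -0.23364315  0.31107706] [ 9.77171417e-01  2.12452083e-01  3.72646336e-05 -3.64181983e-04] [-5.74686111e-01  5.93389825e-02  1.69035251e+00  5.75303078e-04
  1.39236543e+00  5.67840655e-01]
```

View pics/wrist1.png

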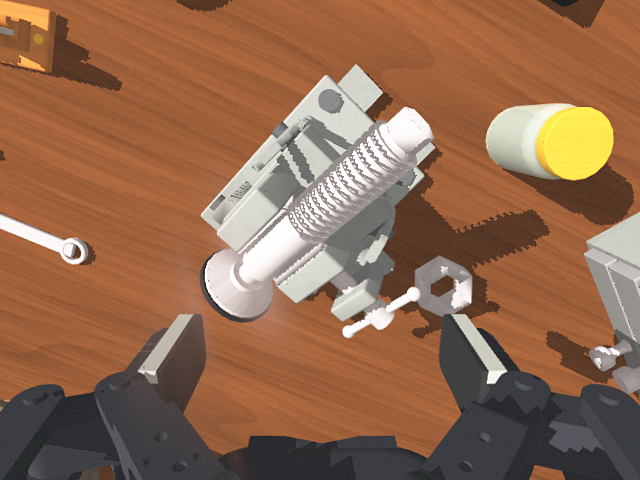

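```bash
cat > fit.py <<'E'
from h import *
from scipy.optimize import least_squares
d=np.load('wrist1.npz');W=world(d);im=d['pixels']
print('table check',W[400,300],W[60,150],W[20,400])
m=np.zeros((480,640),np.uint8);cv2.fillPoly(m,[np.array([[290,215],[385,125],[420,165],[322,240]])],1)
P=W[m>0];P=P[~np.isnan(P[:,0])];P=P[P[:,2]>.12]
def prm(p): return np.array([.57,p[0],p[1]]),np.array([np.cos(p[2])*np.cos(p[3]),np.sin(p[2])*np.cos(p[3]),np.sin(p[3])])
p0=np.array([-.215,.16,-.3,.5])
for it in range(6):
    a,u=prm(p0);v=P-a;r=np.linalg.norm(v-np.outer(v@u,u),axis=1)
    k=np.abs(r-.019)<(.02,.012,.008,.005,.004,.004)[it]
    def f(p):
        a,u=prm(p);v=P[k]-a;r=np.linalg.norm(v-np.outer(v@u,u),axis=1);return r-.0190
    s=least_squares(f,p0,loss='soft_l1',f_scale=.001);p0=s.x
print(k.sum(),p0.round(4),np.degrees(p0[2:]),s.fun.std())
a,u=prm(p0);y=np.cross([0,0,1],u);y/=np.linalg.norm(y);z=np.cross(u,y)
# profile along top
v=W.reshape(-1,3)-a;t=v@u;yy=v@y;zz=v@z
k=(np.abs(yy)<.006)&(zz>.010)&(zz<.026)
b=np.arange(-.12,.12,.002)
for i in b:
    q=k&(t>=i)&(t<i+.002)
    if q.sum()>3: print(round(i+.001,3),q.sum(),zz[q].mean().round(4),zz[q].max().round(4),im.reshape(-1,3)[q].mean().round(0))
np.savez('axis.npz',a=a,u=u,y=y,z=z)
E
python3 fit.py
```

```text
table check [ 0.28071477 -0.32181024 -0.00185244] [ 0.59990124 -0.01014606 -0.00075909] [ 0.74156503 -0.23105669 -0.00189729]
5809 [-0.2325  0.1481 -0.3341  0.4129] [-19.14219912  23.65669435] 0.0012859888396765003
-0.119 19 0.0114 0.0127 237.0
-0.117 16 0.0115 0.0129 239.0
-0.115 23 0.0114 0.0127 230.0
-0.113 14 0.0114 0.0122 245.0
-0.111 17 0.0117 0.0125 238.0
-0.103 9 0.0181 0.0191 243.0
-0.101 24 0.0182 0.019 237.0
-0.099 21 0.0184 0.0194 240.0
-0.097 26 0.0183 0.0193 242.0
-0.095 24 0.0182 0.0201 242.0
-0.093 19 0.0183 0.0193 239.0
-0.091 24 0.0182 0.02 241.0
-0.089 25 0.0183 0.0199 242.0
-0.087 22 0.0183 0.0191 239.0
-0.085 24 0.0184 0.0196 242.0
-0.083 27 0.0184 0.0198 241.0
-0.081 24 0.0186 0.0198 245.0
-0.079 26 0.0183 0.0197 243.0
-0.077 26 0.0182 0.0191 241.0
-0.075 24 0.0185 0.0196 243.0
-0.073 24 0.0186 0.0198 242.0
-0.071 26 0.0185 0.0198 243.0
-0.069 27 0.0185 0.0193 242.0
-0.067 26 0.0185 0.0199 243.0
-0.065 28 0.0186 0.0199 241.0
-0.063 25 0.0186 0.0194 244.0
-0.061 25 0.0184 0.0196 243.0
-0.059 29 0.0187 0.0199 242.0
-0.057 29 0.0188 0.021 243.0
-0.055 28 0.0187 0.0
[... 1354 characters left out ...]
 0.021 205.0
0.039 63 0.0196 0.0238 175.0
0.041 50 0.0189 0.0204 214.0
0.043 40 0.0191 0.0206 242.0
0.045 57 0.0198 0.0241 181.0
0.047 52 0.019 0.0224 179.0
0.049 51 0.0191 0.0204 239.0
0.051 38 0.019 0.0209 228.0
0.053 71 0.0195 0.0225 164.0
0.055 48 0.0191 0.0206 224.0
0.057 56 0.019 0.0207 243.0
0.059 58 0.0196 0.0232 175.0
0.061 53 0.019 0.0208 179.0
0.063 35 0.0192 0.0208 238.0
0.065 89 0.0195 0.0238 205.0
0.067 67 0.0173 0.0194 241.0
0.069 69 0.016 0.0191 220.0
0.071 64 0.0155 0.0176 220.0
0.073 54 0.0154 0.0172 228.0
0.075 63 0.0157 0.017 239.0
0.077 64 0.0157 0.0175 244.0
0.079 61 0.0157 0.0169 247.0
0.081 60 0.0156 0.0178 250.0
0.083 63 0.0159 0.018 251.0
0.085 76 0.014 0.0175 248.0
```

```bash
cat > crest.py <<'E'
from h import *
d=np.load('wrist1.npz');W=world(d);im=d['pixels'].mean(2)
A=np.load('axis.npz');a,u,y,z=A['a'],A['u'],A['y'],A['z']
# refine: line of the crest tops / plain rod, top 
K=d['mtx'];R=d['rvec'];T=d['tvec']
# sample image along rod top line at radius 20 surface, rays projected
for off in (-.004,0,.004):
    t=np.arange(-.034,.066,.00025)
    zc=np.sqrt(.02**2-off**2)
    P=a+np.outer(t,u)+off*y+zc*z
    uv=cv2.projectPoints(P,R,T,K,np.array([float(d['k1']),0,0,0]))[0].reshape(-1,2).astype(np.float32)
    val=cv2.remap(im.astype(np.float32),uv[:,0].copy(),uv[:,1].copy(),cv2.INTER_LINEAR).ravel()
    best=[]
    for pitch in (.0068,.0069,.007,.0071,.0072):
        c=((val-val.mean())*np.exp(-2j*np.pi*(t-.0155)/pitch)).mean()
        best.append((pitch,round(abs(c),1),round(-0+np.angle(c)/(2*np.pi)*-pitch*1000*1,2)))
    print(off,uv[0],uv[-1],best)
    print((val[::4]>210).astype(int).tolist()) if off==0 else 0
# direction of the plain rod (top highest line): 
v=W.reshape(-1,3)-a;t=v@u;yy=v@y;zz=v@z
for lo,hi in((-.10,-.07),(-.07,-.04)):
    k=(t>lo)&(t<hi)&(np.abs(yy)<.012)&(zz>.005)&(zz<.03)
    # circle fit
    M=np.c_[2*yy[k],2*zz[k],np.ones(k.sum())];b=yy[k]**2+zz[k]**2
    s=np.linalg.lstsq(M,b,rcond=None)[0];print(lo,s[:2],np.sqrt(s[2]+s[0]**2+s[1]**2))
e=np.array([.0155]);print(a+.0155*u,u)
E
python3 crest.py; python3 - <<'E'
import cv2
im=cv2.imread('pics/wrist1.png');cv2.imwrite('pics/z3.png',cv2.resize(im[90:250,270:450],None,fx=3.6,fy=3.6,interpolation=cv2.INTER_CUBIC))
E
```

```text
-0.004 [302.93567 238.40681] [398.75403 155.31087] [(0.0068, np.float64(12.5), np.float64(-0.48)), (0.0069, np.float64(16.5), np.float64(-0.4)), (0.007, np.float64(18.8), np.float64(-0.36)), (0.0071, np.float64(19.0), np.float64(-0.35)), (0.0072, np.float64(17.3), np.float64(-0.36))]
0 [298.95242 235.22322] [394.30563 151.05687] [(0.0068, np.float64(17.0), np.float64(-0.51)), (0.0069, np.float64(20.8), np.float64(-0.61)), (0.007, np.float64(21.8), np.float64(-0.65)), (0.0071, np.float64(19.7), np.float64(-0.64)), (0.0072, np.float64(15.1), np.float64(-0.58))]
[0, 0, 0, 0, 0, 0, 1, 1, 1, 0, 0, 0, 0, 1, 1, 1, 0, 0, 0, 0, 1, 1, 1, 0, 0, 0, 0, 0, 1, 1, 0, 0, 0, 0, 0, 1, 1, 0, 1, 0, 0, 0, 1, 1, 0, 1, 0, 0, 1, 1, 1, 0, 0, 0, 0, 1, 1, 1, 0, 0, 0, 0, 1, 1, 1, 0, 0, 0, 0, 1, 1, 1, 0, 0, 0, 1, 1, 1, 1, 0, 0, 0, 1, 1, 1, 1, 0, 0, 0, 1, 1, 1, 1, 0, 0, 0, 1, 1, 0, 1]
0.004 [295.2909  231.46959] [390.0006  146.31866] [(0.0068, np.float64(19.8), np.float64(-1.0)), (0.0069, np.float64(23.7), np.float64(-0.98)), (0.007, np.float64(25.2), np.float64(-1.0)), (0.0071, np.float64(24.0), np.float64(-1.06)), (0.0072, np.float64(20.6), np.float64(-1.17))]
-0.1 [0.00013282 0.00382643] 0.01511789849756676
-0.07 [0.00017343 0.00439327] 0.01488930112307792
[ 0.58341246 -0.2371475   0.15434352] [ 0.86532022 -0.30035792  0.40125558]
```

View pics/z3.png

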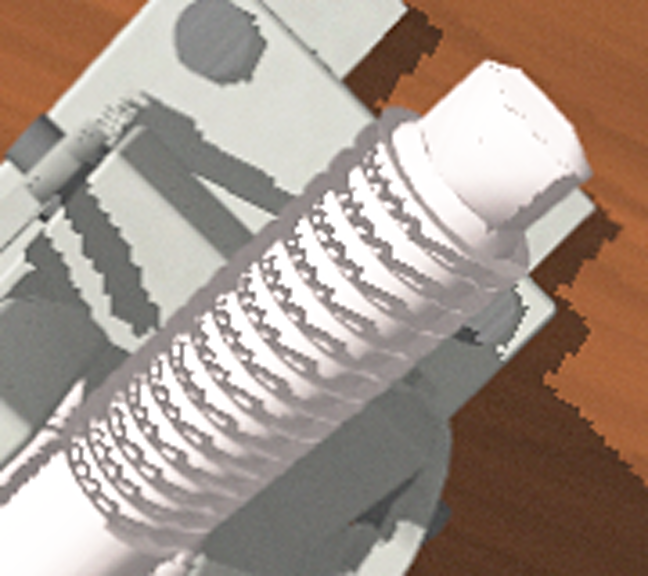

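Request:
step_arm(
  targets=[
    [[1,0.39,-0.86,0,0],[1,0.39,-0.86,0,0],[1,0.39,-0.86,0,0],[1,0.39,-0.86,0,0],[1,0.39,-0.86,0,0],[1,0.39,-0.86,0,0],[1,0.39,-0.86,0,0],[1,0.39,-0.86,0,0],[1,0.39,-0.86,0,0],[1,0.39,-0.86,0,0]],
  ],
)

```text
time: 2.37
eef_pos: [0.5459, 0.1411, 0.3106]
tcp_rot: [0.978, 0.209, -0.001, 0.0]
contact_force: [1.9, -0.7, 1.1]
opening: 0.999
```

Request:
step_arm(
  targets=[
    [[1,0.39,-0.86,0,0],[1,0.39,-0.86,0,0],[1,0,0,0.3,-1],[1,0,0,0.3,-1],[1,0,0,0.3,-1],[1,0,0,0.3,-1],[1,0,0,0.3,-1],[1,0,0,0.3,-1],[1,0,0,0.3,-1],[1,0,0,0.3,-1]],
  ],
)

```text
time: 3.2
eef_pos: [0.5465, 0.2147, 0.2138]
tcp_rot: [0.846, 0.533, -0.001, 0.0]
contact_force: [-0.7, 0.8, 0.6]
opening: 1.0
```

Request:
step_arm(
  targets=[
    [[1,0,0,0,-1],[1,0,0,0,-1],[1,0,0,0,-1],[1,0,0,0,-1],[1,0,0,0,-1],[1,0,0,0,-1],[1,0,0,0,-1],[1,0,0,0,-0.4],[1,0,0,0,0]],
  ],
)

```text
time: 3.95
eef_pos: [0.5465, 0.2149, 0.2144]
tcp_rot: [0.635, 0.773, -0.001, -0.0]
contact_force: [0.2, 0.4, 0.3]
opening: 1.0
```

```bash
python3 - <<'E'
from h import *
from scipy.spatial.transform import Rotation as Ro
s=get_state();print(s['time'],s['eef_pos'],s['qpos']);print(Ro.from_quat(s['tcp_rot']).as_matrix().round(3))
d=grab('wrist','wrist2');W=world(d);im=d['pixels']
m=((im.max(2)<70)&(W[...,2]>0.079)&(W[...,2]<.095)).astype(np.uint8)
n,l,st,c=cv2.connectedComponentsWithStats(m)
for i in range(1,n):
    if st[i,4]>40: 
        q=W[l==i];print(st[i],c[i].round(),cv2.minAreaRect((q[:,:2]*1000).astype(np.float32)),np.median(q,0).round(4))
E
```

```text
3.95 [0.54652719 0.21487602 0.21444456] [ 2.02244668e-01  1.10178973e-01  1.81289752e+00 -7.84980360e-04
  1.22009998e+00  7.24277791e-03]
[[-0.194  0.981 -0.001]
 [ 0.981  0.194 -0.001]
 [-0.001 -0.002 -1.   ]]
[319  67  19  46 526] [327.  90.] ((534.16552734375, 309.1998291015625), (11.272385597229004, 27.166044235229492), 10.994147300720215) [0.534  0.3084 0.086 ]
[319 190  16  60 721] [326. 219.] ((550.1357421875, 226.0044708251953), (10.529352188110352, 41.20058059692383), 11.158894538879395) [0.5493 0.2294 0.0861]
[318 295  16  69 822] [325. 328.] ((566.03173828125, 142.61026000976562), (11.123270988464355, 55.75539016723633), 11.022793769836426) [0.5651 0.1489 0.086 ]
```

View pics/wrist2.png

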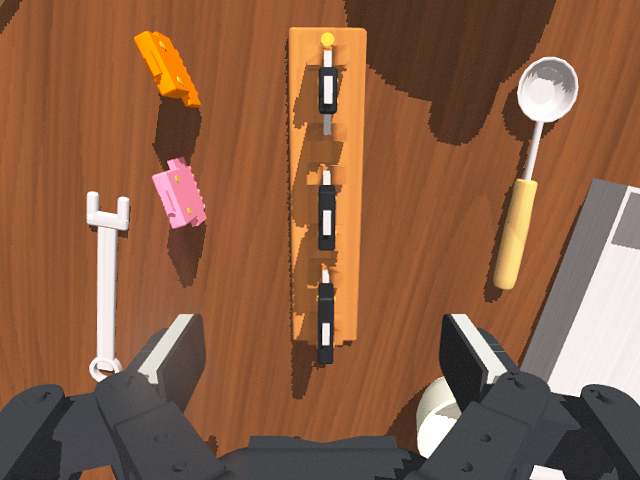

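Request:
step_arm(
  targets=[
    [[0.6,0.12,0.06,0.5,0],[0.6,0.11,0.05,0.6,0],[0.6,0,0,0.6,0],[0.6,0,0,0.6,0],[0.5,0,0,0.5,0],[0.5,0,0,0.5,0],[0.5,0,0,0.35,0],[0.5,0,0,0,0],[0.5,0,0,0,0]],
  ],
)

```text
time: 4.75
eef_pos: [0.5486, 0.2261, 0.0686]
tcp_rot: [0.635, 0.773, -0.001, -0.001]
contact_force: [0.6, 0.6, 0.9]
opening: 0.499
```

```bash
python3 - <<'E'
from h import *
s=get_state();print(s['time'],s['eef_pos'],s['contact_force'])
d=grab('wrist','wrist3')
E
```

```text
4.75 [0.5485597  0.22612315 0.06860885] [0.55519683 0.59271691 0.89649486]
```

View pics/wrist3.png

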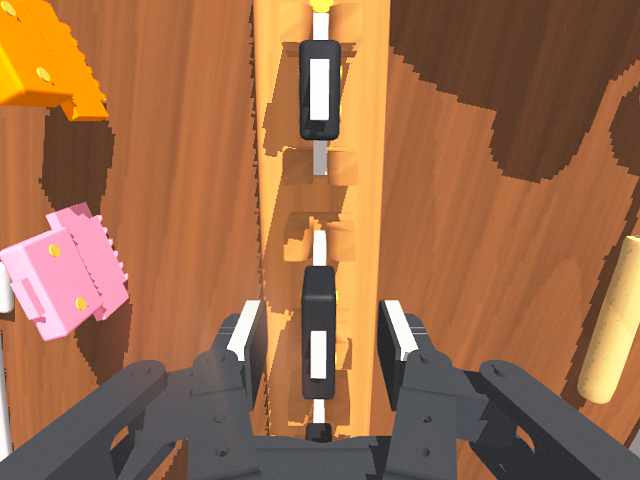

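Request:
step_arm(
  targets=[
    [[0.3,0,0,0,0],[0.15,0,0,0,0],[0,0,0,0,0],[0,0,0,0,0],[0,0,0,0,0],[0,0,0,0,0],[0,0,0,0,0]],
  ],
  squeeze=30,
)

```text
time: 5.38
eef_pos: [0.5493, 0.2269, 0.071]
tcp_rot: [0.634, 0.773, 0.0, 0.0]
contact_force: [-2.7, -1.7, 6.7]
opening: 0.133
```

```bash
python3 - <<'E'
from h import *
s=get_state();print(s['time'],s['eef_pos'],s['contact_force'],s['wrist_torque'],s['opening'])
d=grab('wrist','wrist4')
E
```

```text
5.3833 [0.54926176 0.22688155 0.07098435] [-2.67328079 -1.7463251   6.66826201] [-0.15316844  0.56117231 -0.04279711] 0.13307088085639682
```

View pics/wrist4.png

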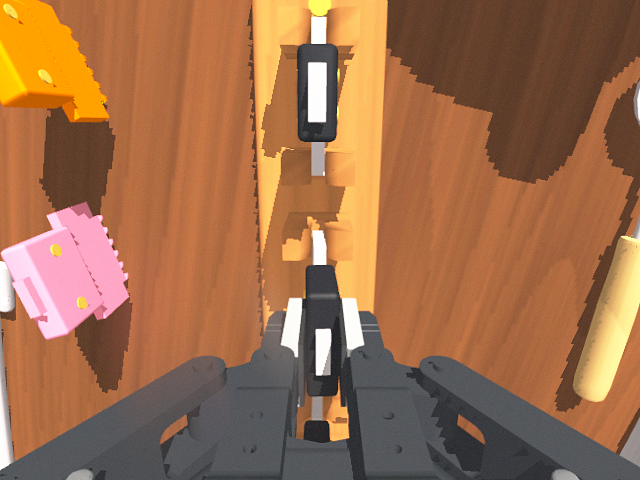

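Request:
step_arm(
  targets=[
    [[0,0,0,-0.2,0],[0,0,0,-0.4,0],[0,0,0,-0.6,0],[0,0,0,-0.6,0],[0,0,0,-0.8,0],[0,0,0,-0.8,0],[0,0,0,-0.8,0],[0,0,0,-0.8,0],[0,0,0,-0.8,0],[0,0,0,0,0]],
  ],
)

```text
time: 6.27
eef_pos: [0.552, 0.2276, 0.3109]
tcp_rot: [0.634, 0.773, 0.006, 0.005]
contact_force: [1.4, 0.7, 0.8]
opening: 0.132
```

```bash
python3 - <<'E'
from h import *
s=get_state();print(s['time'],s['eef_pos'],s['contact_force'],s['wrist_torque'],s['opening'])
d=grab('wrist','wrist5');d=grab('scene','scene5')
im=cv2.imread('pics/scene5.png');cv2.imwrite('pics/z5.png',cv2.resize(im[150:310,300:500],None,fx=3.7,fy=3.7))
E
```

```text
6.2667 [0.55199838 0.22764062 0.31088831] [1.38436408 0.71085255 0.81263526] [ 0.00317963 -0.02112062  0.02345398] 0.1322457762507226
```

View pics/wrist5.png

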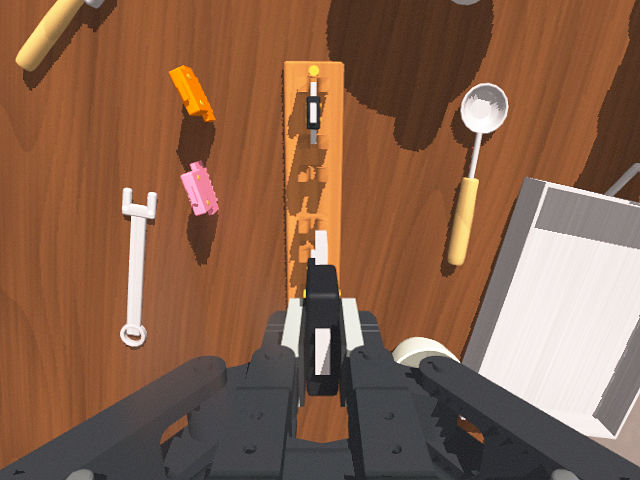

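View pics/z5.png

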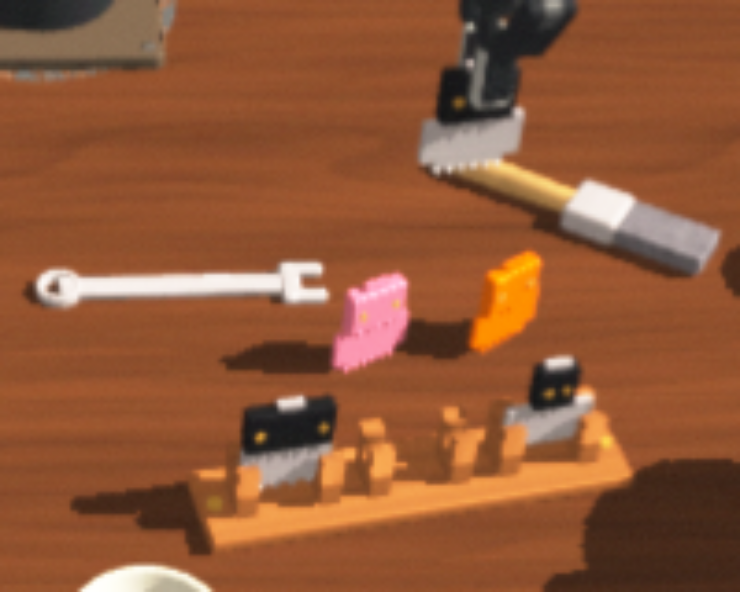

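Request:
step_arm(
  targets=[
    [[0,-0.5,-0.1,0,0],[0,-0.95,-0.15,0,0],[0,-0.95,-0.15,0,0],[0,-0.95,-0.15,0,0],[0,-0.95,-0.15,0,0],[0,-0.95,-0.15,0,0],[0,-0.95,-0.15,0,0],[0,-0.95,-0.15,0,0],[0,-0.95,-0.15,0,0],[0,-0.95,-0.15,0,0]],
  ],
)

```text
time: 7.2
eef_pos: [0.5616, -0.141, 0.2985]
tcp_rot: [0.634, 0.773, -0.0, -0.002]
contact_force: [1.0, -0.3, -1.4]
opening: 0.134
```

Request:
step_arm(
  targets=[
    [[0,-0.95,-0.15,0,0],[0,-0.95,-0.15,0,0],[0,-0.4,0,0,0],[0,0,0,0,-1],[0,0,0,0,-1],[0,0,0,0,-1],[0,0,0,0,-1],[0,0,0,0,-1],[0,0,0,0,-1],[0,0,0,0,-1]],
  ],
)

```text
time: 8.03
eef_pos: [0.5685, -0.2312, 0.2987]
tcp_rot: [0.37, 0.929, 0.0, -0.002]
contact_force: [-0.6, -0.3, -1.0]
opening: 0.134
```

Request:
step_arm(
  targets=[
    [[0,0,0,0.1,-1],[0,0,0,0.2,-1],[0,0,0,0.2,-1],[0,0,0,0.2,-1],[0,0,0,0.2,-1],[0,0,0,0.2,0],[0,0,0,0,0]],
  ],
)

```text
time: 8.62
eef_pos: [0.5676, -0.2309, 0.2531]
tcp_rot: [0.164, 0.987, 0.001, -0.003]
contact_force: [1.1, 0.6, -1.8]
opening: 0.134
```

```bash
python3 - <<'E'
from h import *
from scipy.spatial.transform import Rotation as Ro
s=get_state();print(s['time'],s['eef_pos'],s['contact_force'],s['qpos']);R=Ro.from_quat(s['tcp_rot']).as_matrix();print(R.round(3),np.degrees(np.arctan2(R[1,0],R[0,0])))
d=grab('wrist','wrist6');d=grab('side','side6')
im=cv2.imread('pics/side6.png');cv2.imwrite('pics/z6.png',cv2.resize(im[200:480,250:640],None,fx=2,fy=2))
E
```

```text
8.6167 [ 0.56763643 -0.23089892  0.25305973] [ 1.11685841  0.55327198 -1.76186857] [-5.51808900e-01  1.38575434e-01  1.70981239e+00  1.78346272e-04
  1.30002726e+00 -1.79402210e+00]
[[-0.946  0.323 -0.006]
 [ 0.323  0.946  0.004]
 [ 0.007  0.002 -1.   ]] 161.1711249818852
```

View pics/wrist6.png

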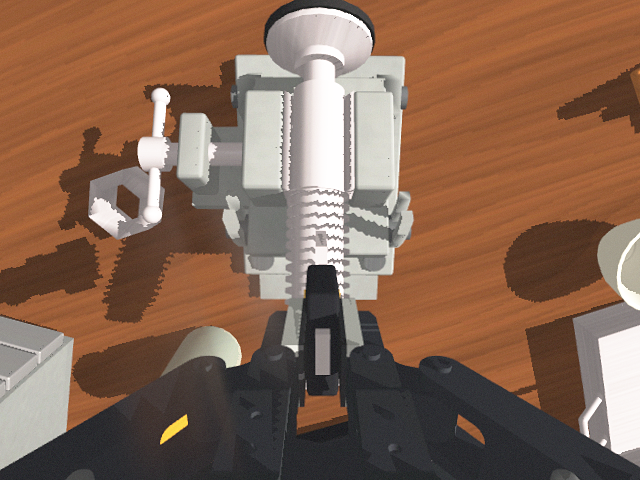

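View pics/z6.png

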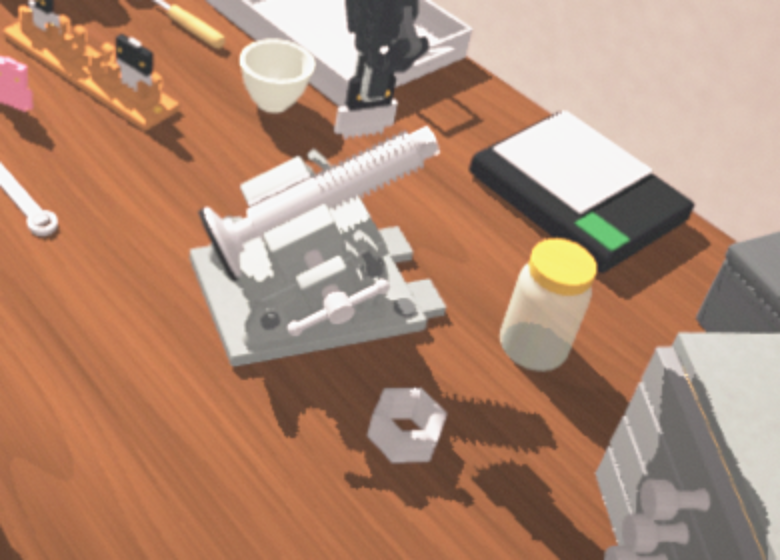

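```bash
cat > fit2.py <<'E'
from h import *
import sys
from scipy.optimize import least_squares
def fit(f,tag):
    d=np.load(f);W=world(d);A=np.load('axis.npz')
    a,u,y,z=A['a'],A['u'],A['y'],A['z']
    V=W.reshape(-1,3)-a;t=V@u;yy=V@y;zz=V@z
    k=(t>-.10)&(t<.06)&(np.hypot(yy,zz)<.026)&(np.hypot(yy,zz)>.012)&(zz>.004)
    P=W.reshape(-1,3)[k]
    im=d['pixels'].reshape(-1,3)[k].mean(1);P=P[im>100]
    def prm(p): return np.array([.57,p[0],p[1]]),np.array([np.cos(p[2])*np.cos(p[3]),np.sin(p[2])*np.cos(p[3]),np.sin(p[3])])
    def g(p):
        b,u=prm(p);v=P-b;r=np.linalg.norm(v-np.outer(v@u,u),axis=1);return r-p[4]
    s=least_squares(g,[-.2325,.148,-.334,.42,.019],loss='soft_l1',f_scale=.0005)
    print(tag,len(P),'t rng',np.percentile((P-a)@u,[1,99]).round(3),s.x.round(4),'yaw,slope',np.degrees(s.x[2:4]).round(2),np.abs(s.fun).mean())
fit('wrist1.npz','w1');fit('wrist6.npz','w6');
d=np.load('side6.npz');fit('side6.npz','side')
# table plane checks
for f in('wrist1.npz','wrist6.npz','side6.npz'):
    W=world(np.load(f)).reshape(-1,3);k=np.abs(W[:,2])<.006;Q=W[k];M=np.c_[Q[:,:2],np.ones(len(Q))];print(f,np.linalg.lstsq(M,Q[:,2],rcond=None)[0].round(4))
# grip top in tool frame
from scipy.spatial.transform import Rotation as Ro
s=get_state();R=Ro.from_quat(s['tcp_rot']).as_matrix()
d=np.load('wrist6.npz');W=world(d);m=((d['pixels'].max(2)<60));L=(W-s['eef_pos'])@R
m&=(L[...,2]<-.005)&(L[...,2]>-.03)&(np.abs(L[...,1])<.0055)
q=L[m];print(len(q),np.percentile(q,[1,50,99],axis=0).round(4));print('top tilt',np.polyfit(q[:,0],q[:,2],1))
E
python3 fit2.py
```

```text
w1 9057 t rng [-0.097  0.059] [-0.2327  0.1485 -0.3323  0.4163  0.0187] yaw,slope [-19.04  23.85] 0.001117793588191239
w6 11318 t rng [-0.098  0.028] [-0.2324  0.1481 -0.3386  0.4066  0.0183] yaw,slope [-19.4   23.29] 0.0011490862591232729
side 1435 t rng [-0.098  0.059] [-0.2338  0.149  -0.344   0.4078  0.0199] yaw,slope [-19.71  23.36] 0.0014963539721549403
wrist1.npz [ 0.0002  0.0008 -0.0016]
wrist6.npz [ 0.0019  0.0008 -0.0025]
side6.npz [-0.0002 -0.0008 -0.0005]
2026 [[-0.0225 -0.004  -0.0283]
 [ 0.0066 -0.0004 -0.012 ]
 [ 0.0177  0.0053 -0.0057]]
top tilt [ 0.00104741 -0.01274296]
```

Request:
step_arm(
  targets=[
    [[0,-0.1,-0.02,0.2,0.1],[0,0,0,0.2,0],[0,0,0,0.05,0],[0,0,0,0.05,0],[0,0,0,0,0]],
  ],
  squeeze=20,
)

```text
time: 9.13
eef_pos: [0.5723, -0.2341, 0.2365]
tcp_rot: [0.167, 0.986, 0.0, -0.001]
contact_force: [-0.2, -0.9, -1.5]
opening: 0.135
```

Request:
step_arm(
  targets=[
    [[0,0,0,0.05,0],[0,0,0,0.04,0],[0,0,0,0,0]],
  ],
)

```text
time: 9.38
eef_pos: [0.5725, -0.2342, 0.2336]
tcp_rot: [0.167, 0.986, 0.0, -0.0]
contact_force: [-1.1, 0.2, -0.7]
opening: 0.13
```

Request:
step_arm(
  targets=[
    [[0,0,0,0.04,0],[0,0,0,0.04,0],[0,0,0,0,0]],
  ],
)

```text
time: 9.63
eef_pos: [0.5726, -0.2343, 0.2313]
tcp_rot: [0.167, 0.986, -0.0, 0.0]
contact_force: [-1.7, 0.8, 1.8]
opening: 0.131
```

Request:
step_arm(
  targets=[
    [[0,0,0,0.04,0],[0,0,0,0.04,0],[0,0,0,0,0]],
  ],
)

```text
time: 9.88
eef_pos: [0.5727, -0.2344, 0.231]
tcp_rot: [0.167, 0.986, -0.0, 0.0]
contact_force: [-4.7, 2.4, 11.0]
opening: 0.132
```

Request:
step_arm(
  targets=[
    [[0,0.066,0,0.035,0],[0,0.064,0,0.04,0],[0,0,0,0,0]],
  ],
)

```text
time: 10.13
eef_pos: [0.5701, -0.234, 0.2295]
tcp_rot: [0.167, 0.986, -0.002, 0.005]
contact_force: [-0.6, 0.2, 10.4]
opening: 0.131
```

Request:
step_arm(
  targets=[
    [[0,0.062,0,0.046,0],[0,0.059,0,0.05,0],[0,0,0,0,0]],
  ],
)

```text
time: 10.38
eef_pos: [0.5658, -0.2326, 0.2267]
tcp_rot: [0.167, 0.986, -0.002, 0.006]
contact_force: [-2.4, 0.8, 13.9]
opening: 0.125
```

```bash
cat > look.py <<'E'
from h import *
import sys
t=sys.argv[1]
s=get_state();print(s['time'],s['eef_pos'],s['contact_force'],s['wrist_torque'])
grab('side','side'+t);d=grab('wrist','wrist'+t)
im=cv2.imread(f'pics/side{t}.png');a=cv2.resize(im[225:325,350:490],None,fx=5,fy=5,interpolation=cv2.INTER_CUBIC)
b=cv2.imread(f'pics/wrist{t}.png')[100:420,220:420];b=cv2.resize(b,None,fx=.5*2/2*1.0,fy=.5*2/2*1.0)
cv2.imwrite(f'pics/s{t}.png',a)
E
python3 look.py 7
```

```text
10.3833 [ 0.56583486 -0.23262427  0.22666269] [-2.42504766  0.78722974 13.86234737] [-0.01320805  0.0914269   0.03584982]
```

View pics/s7.png

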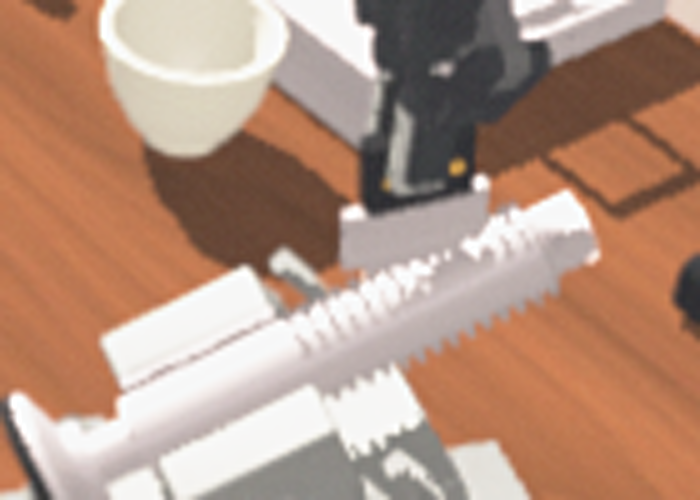

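Request:
step_arm(
  targets=[
    [[0,0.056,0,0.045,0],[0,0.054,0,0.05,0],[0,0,0,0,0]],
  ],
)

```text
time: 10.73
eef_pos: [0.5616, -0.2312, 0.2235]
tcp_rot: [0.167, 0.986, -0.002, 0.005]
contact_force: [-3.0, 1.1, 15.3]
opening: 0.132
```

Request:
step_arm(
  targets=[
    [[0,0.05,0,0.055,0],[0,0.048,0,0.06,0],[0,0,0,0,0]],
  ],
)

```text
time: 10.98
eef_pos: [0.5575, -0.2298, 0.2194]
tcp_rot: [0.167, 0.986, -0.002, 0.005]
contact_force: [-5.6, 2.8, 18.3]
opening: 0.131
```

```bash
python3 look.py 8
```

```text
10.9833 [ 0.55751642 -0.22975844  0.21941676] [-5.58306889  2.78343338 18.34239643] [ 0.25528918  0.59928397 -0.01953593]
```

View pics/s8.png

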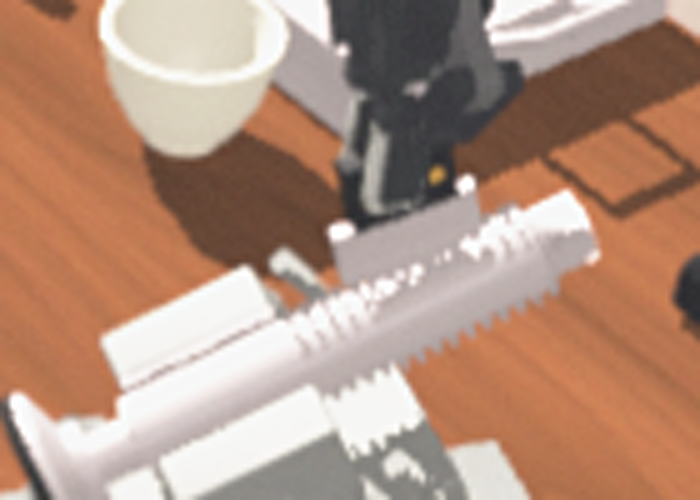

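View pics/wrist8.png

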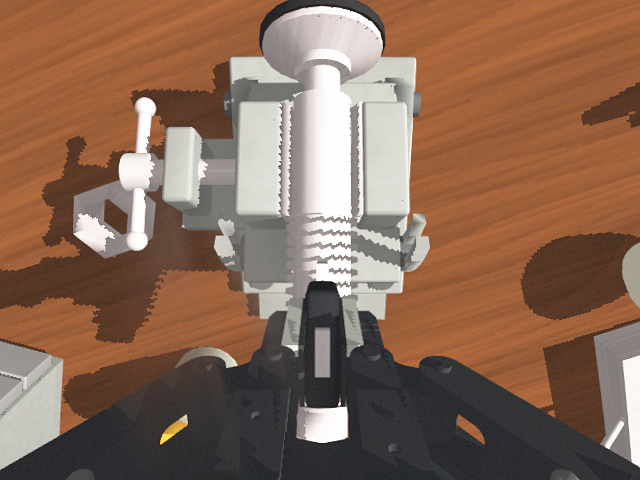

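```bash
cat > tf.py <<'E'
from h import *
from scipy.spatial.transform import Rotation as Ro
A=np.load('axis.npz');s=get_state();v=s['eef_pos']-A['a'];F=s['contact_force']
print(round(s['time'],2),'TCP t,y,z mm',(1000*np.array([v@A['u'],v@A['y'],v@A['z']])).round(2),'F t,y,z',np.round([F@A['u'],F@A['y'],F@A['z']],1))
E
python3 tf.py
cat > tilt.py <<'E'
from h import *
import sys
from scipy.spatial.transform import Rotation as Ro
t=sys.argv[1]
s=get_state();R=Ro.from_quat(s['tcp_rot']).as_matrix();A=np.load('axis.npz')
d=np.load(f'wrist{t}.npz');W=world(d);L=(W-s['eef_pos'])@R
im=d['pixels']
m=(np.abs(L[...,1])<.0055)&(L[...,2]<.005)&(L[...,2]>-.05)&(np.abs(L[...,0])<.03)&(im.max(2)<60)
v,u=np.where(m)
q=L[m];
for lo in np.arange(-.03,.03,.004):
    k=(q[:,0]>=lo)&(q[:,0]<lo+.004)
    if k.sum()>10: print(round(lo+.002,3),k.sum(),np.median(q[k,2]).round(4))
E
python3 tilt.py 8;echo;python3 tilt.py 6
```

```text
11.08 TCP t,y,z mm [17.02 -1.5  70.42] F t,y,z [ 1.2  0.4 18.8]
-0.024 42 -0.0232
-0.02 277 -0.023
-0.016 287 -0.022
-0.012 219 -0.0212
-0.008 191 -0.029
-0.004 216 -0.0291
0.0 204 -0.0264
0.004 311 -0.0177
0.008 460 -0.016
0.012 119 -0.0125
0.016 173 -0.011

-0.028 167 -0.048
-0.024 85 -0.0481
-0.02 79 -0.048
-0.016 76 -0.0481
-0.012 80 -0.0481
-0.008 95 -0.0482
-0.004 187 -0.0485
0.0 257 -0.0485
0.004 393 -0.0472
0.008 343 -0.0324
```

Request:
step_arm(
  targets=[
    [[0,0.04,0.02,0.045,0],[0,0.04,0.01,0.04,0],[0,0,0,0,0]],
  ],
)

```text
time: 11.33
eef_pos: [0.5545, -0.2283, 0.216]
tcp_rot: [0.167, 0.986, -0.003, 0.004]
contact_force: [-7.1, 0.4, 18.7]
opening: 0.133
```

```bash
python3 tf.py
```

```text
11.33 TCP t,y,z mm [12.57 -1.08 68.62] F t,y,z [ 1.2 -1.9 19.9]
```

Request:
step_arm(
  targets=[
    [[0,0.025,0,0.025,0],[0,0.025,0,0.02,0],[0,0,0,0,0]],
  ],
)

```text
time: 11.58
eef_pos: [0.5531, -0.2279, 0.2145]
tcp_rot: [0.167, 0.986, -0.003, 0.005]
contact_force: [-6.5, 1.0, 18.7]
opening: 0.13
```

```bash
python3 tf.py; python3 look.py 9
```

```text
11.58 TCP t,y,z mm [10.65 -1.17 67.82] F t,y,z [ 1.6 -1.2 19.8]
11.5833 [ 0.55312642 -0.22786866  0.2145199 ] [-6.48920914  1.0022661  18.74066606] [-0.15658477  0.61299458 -0.02993991]
```

View pics/s9.png

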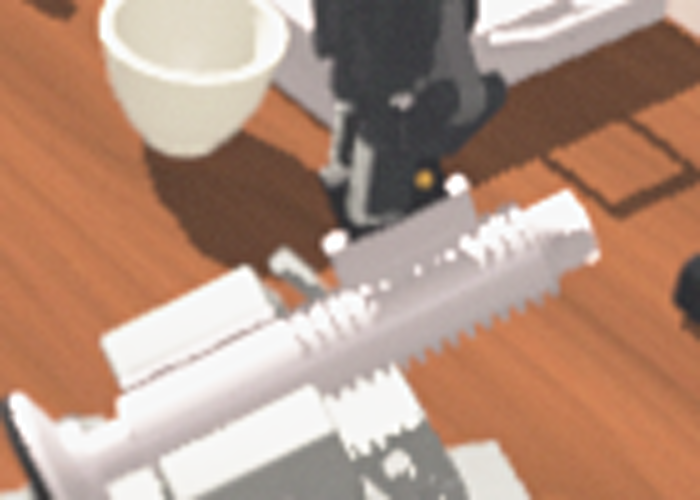

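```bash
cat > dots.py <<'E'
from h import *
import sys
def pl(f,pts,yoff=-.001):
    d=np.load(f);A=np.load('axis.npz');R=cv2.Rodrigues(d['rvec'])[0];C=-R.T@d['tvec'].ravel()
    n=cv2.undistortPoints(np.array(pts,float).reshape(-1,1,2),d['mtx'],np.array([float(d['k1']),0,0,0])).reshape(-1,2)
    r=np.c_[n,np.ones(len(n))]@R
    l=((A['a']+yoff*A['y']-C)@A['y'])/(r@A['y']);P=C+r*l[:,None];v=P-A['a'];return 1000*np.c_[v@A['u'],v@A['z']],P
def auto(t):
    d=np.load(f'side{t}.npz');im=d['pixels']
    g=im.min(2);m=(g>215).astype(np.uint8);m[:255]=0;m[:, :395]=0;m[285:]=0;m[:,455:]=0
    n,l,s,c=cv2.connectedComponentsWithStats(m);return [(c[i].round(1).tolist(),int(s[i,4])) for i in range(1,n)]
t=sys.argv[1];print(auto(t))
if len(sys.argv)>2:
    v=list(map(float,sys.argv[2:]));q,P=pl(f'side{t}.npz',np.array(v).reshape(-1,2));print(q.round(1));dq=q[-1]-q[0];print('angle rel',np.degrees(np.arctan2(dq[1],dq[0])).round(2),'dist',np.hypot(*dq))
E
python3 dots.py 9 416.6 273.6 441.4 262; python3 dots.py 8 418 271.4 443.2 262;python3 dots.py 6
```

```text
[([440.7, 261.7], 10), ([448.7, 271.8], 71), ([416.6, 273.1], 11), ([439.5, 275.5], 4), ([406.8, 277.1], 9), ([398.1, 281.9], 38), ([433.0, 278.5], 2), ([420.8, 283.3], 11), ([426.0, 282.0], 1)]
[[-6.1 52.2]
 [44.4 51.2]]
angle rel -1.1 dist 50.50415212332426
[([442.9, 261.5], 8), ([449.0, 271.6], 66), ([417.6, 270.9], 12), ([439.0, 275.5], 2), ([406.9, 276.9], 7), ([398.1, 281.9], 38), ([424.4, 282.5], 30), ([432.3, 279.2], 6)]
[[-2.2 55.9]
 [47.6 49.1]]
angle rel -7.71 dist 50.22420894413267
[([421.0, 255.0], 3), ([438.4, 276.6], 198), ([406.6, 277.0], 8), ([398.1, 281.9], 38)]
```

Request:
step_arm(
  targets=[
    [[0,0.023,0.01,0.01,0],[0,0.023,0,0.01,0]],
  ],
)

```text
time: 11.85
eef_pos: [0.5524, -0.2276, 0.214]
tcp_rot: [0.167, 0.986, -0.004, 0.007]
contact_force: [-2.4, -1.6, 18.7]
opening: 0.135
```

```bash
python3 tf.py
```

```text
11.85 TCP t,y,z mm [ 9.74 -1.1  67.62] F t,y,z [ 5.9 -2.2 17.9]
```

Request:
step_arm(
  targets=[
    [[0,0.023,0.01,0.01,0],[0,0.023,0,0.01,0]],
  ],
)

```text
time: 12.02
eef_pos: [0.5519, -0.2273, 0.2137]
tcp_rot: [0.167, 0.986, -0.005, 0.008]
contact_force: [0.8, -2.4, 16.8]
opening: 0.135
```

```bash
python3 tf.py
```

```text
12.02 TCP t,y,z mm [ 9.08 -1.02 67.56] F t,y,z [ 8.2 -2.  14.7]
```

```bash
python3 look.py 10; python3 - <<'E'
import cv2
im=cv2.imread('pics/side6.png');cv2.imwrite('pics/s6.png',cv2.resize(im[235:285,400:470],None,fx=10,fy=10,interpolation=cv2.INTER_CUBIC))
im=cv2.imread('pics/side10.png');cv2.imwrite('pics/s10.png',cv2.resize(im[245:305,385:465],None,fx=9,fy=9,interpolation=cv2.INTER_CUBIC))
E
python3 dots.py 10
```

```text
12.0167 [ 0.55191406 -0.22729269  0.2136549 ] [ 0.8423299  -2.36232364 16.78233657] [-0.73985457 -0.39359301 -0.09894949]
[([440.4, 261.6], 13), ([448.6, 271.8], 73), ([416.3, 273.5], 12), ([439.5, 275.5], 4), ([406.9, 276.9], 7), ([398.1, 281.9], 38), ([433.0, 278.5], 2), ([420.8, 283.3], 11)]
```

View pics/s6.png

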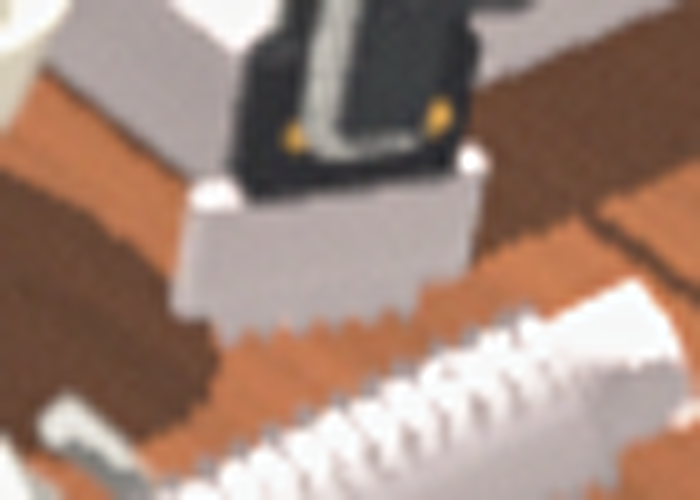

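View pics/s10.png

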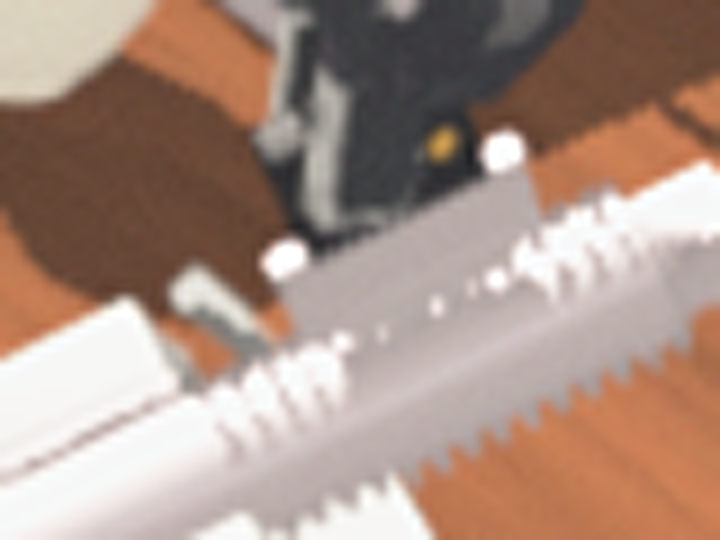

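```bash
python3 - <<'E'
import sys;sys.argv=['x','6']
from dots import *
q,P=pl('side6.npz',[(421.3,254.3),(447.2,251),(423.5,268.6),(439.2,266),(418.2,266.1),(446.9,261.8)],0.)
print(P.round(4))
for t,y in((9,-.001),(10,-.001)):
    pts={9:[(416.6,273.4),(441.1,261.8)],10:[(385+286/9,245+260/9),(385+502/9,245+152/9)]}[t]
    q,P=pl(f'side{t}.npz',pts,y);d=q[1]-q[0];print(t,q.round(2),'mid',q.mean(0),np.degrees(np.arctan2(d[1],d[0])))
E
```

```text
[([421.0, 255.0], 3), ([438.4, 276.6], 198), ([406.6, 277.0], 8), ([398.1, 281.9], 38)]
[[ 0.5481 -0.2249  0.2375]
 [ 0.5965 -0.2417  0.2365]
 [ 0.5571 -0.228   0.2023]
 [ 0.5868 -0.2383  0.2029]
 [ 0.5461 -0.2242  0.2104]
 [ 0.6003 -0.243   0.2104]]
9 [[-5.97 52.67]
 [43.98 52.05]] mid [19.00752755 52.36230524] -0.7087950470775353
10 [[-5.99 51.28]
 [43.37 52.22]] mid [18.68538088 51.74982329] 1.0802020785853808
```

```bash
cat > gtop.py <<'E'
from h import *
import sys
t=sys.argv[1]
d=np.load(f'wrist{t}.npz');W=world(d);A=np.load('axis.npz');a,u,y,z=A['a'],A['u'],A['y'],A['z']
V=W.reshape(-1,3)-a;T=V@u;Y=V@y;Z=V@z;im=d['pixels'].reshape(-1,3)
k=(np.abs(Y+.0005)<.005)&(Z>.06)&(Z<.1)&(T>-.03)&(T<.05)
for lo in np.arange(-.016,.046,.003):
    q=k&(T>=lo)&(T<lo+.003)
    if q.sum()>8: print((lo+.0015).round(4),q.sum(),'Zmed',(1000*np.median(Z[q])).round(1),'p90',(1000*np.percentile(Z[q],90)).round(1),'p99',(1000*np.percentile(Z[q],99)).round(1),im[q].mean().round(0))
k=(np.abs(Y)<.004)&(np.abs(Z-.019)<.006)&(T>-.1)&(T<-.04)
print('plain rod top',1000*np.median(Z[k]),k.sum(),'Ymid of rod')
k=(np.abs(Y)<.004)&(np.abs(Z-.019)<.006)&(T>-.033)&(T<-.012)
print('thread top pcts',(1000*np.percentile(Z[k],[10,50,75,90])).round(1),k.sum())
E
python3 gtop.py 10; python3 gtop.py 8
```

```text
-0.0025 94 Zmed 84.2 p90 85.1 p99 85.7 48.0
0.0005 216 Zmed 84.7 p90 85.5 p99 86.0 63.0
0.0035 238 Zmed 84.6 p90 85.5 p99 86.0 60.0
0.0065 266 Zmed 84.9 p90 86.1 p99 88.0 62.0
0.0095 302 Zmed 85.3 p90 92.8 p99 96.6 63.0
0.0125 264 Zmed 88.7 p90 96.4 p99 99.5 114.0
0.0155 242 Zmed 88.6 p90 90.1 p99 99.3 121.0
0.0185 240 Zmed 88.6 p90 90.0 p99 99.6 118.0
0.0215 256 Zmed 88.6 p90 90.6 p99 99.8 118.0
0.0245 286 Zmed 88.9 p90 98.9 p99 99.9 110.0
0.0275 246 Zmed 85.6 p90 98.3 p99 99.3 60.0
0.0305 279 Zmed 85.3 p90 96.8 p99 98.1 48.0
0.0335 263 Zmed 85.4 p90 95.4 p99 96.8 49.0
0.0365 231 Zmed 85.2 p90 86.2 p99 86.8 48.0
0.0395 54 Zmed 84.7 p90 85.5 p99 85.6 38.0
plain rod top 18.774888348982095 1644 Ymid of rod
thread top pcts [17.4 18.3 18.8 19.2] 631
0.0035 122 Zmed 70.3 p90 77.2 p99 77.8 34.0
0.0065 226 Zmed 87.3 p90 88.8 p99 89.4 46.0
0.0095 228 Zmed 88.2 p90 89.0 p99 89.6 63.0
0.0125 260 Zmed 87.7 p90 88.7 p99 89.4 62.0
0.0155 263 Zmed 87.7 p90 88.8 p99 93.0 51.0
0.0185 283 Zmed 87.4 p90 94.3 p99 99.3 66.0
0.0215 246 Zmed 90.1 p90 91.6 p99 96.0 108.0
0.0245 246 Zmed 89.4 p90 91.0 p99 95.8 106.0
0.0275 239 Zmed 89.3 p90 90.9 p99 95.4 105.0
0.0305 252 Zmed 88.3 p90 90.4 p99 94.9 106.0
0.0335 242 Zmed 88.1 p90 90.0 p99 94.6 105.0
0.0365 213 Zmed 85.1 p90 89.4 p99 99.9 56.0
0.0395 261 Zmed 84.6 p90 93.5 p99 99.8 45.0
0.0425 244 Zmed 84.1 p90 85.2 p99 98.5 46.0
0.0455 211 Zmed 83.7 p90 84.4 p99 85.2 43.0
plain rod top 18.747858730165166 1542 Ymid of rod
thread top pcts [17.4 18.2 18.6 19. ] 636
```

Request:
step_arm(
  targets=[
    [[0,0.02,0.01,-0.045,0],[0,0.02,0,0.01,0],[0,0,0,0,0]],
  ],
)

```text
time: 12.37
eef_pos: [0.5506, -0.2262, 0.2131]
tcp_rot: [0.167, 0.986, -0.004, 0.008]
contact_force: [2.6, -4.1, 10.6]
opening: 0.134
```

```bash
python3 tf.py
```

```text
12.37 TCP t,y,z mm [ 7.4  -0.45 67.69] F t,y,z [ 7.7 -3.   8.2]
```

Request:
step_arm(
  targets=[
    [[0,0.02,0,0.01,0],[0,0.0,0,0,0]],
  ],
)

```text
time: 12.53
eef_pos: [0.5501, -0.2261, 0.2129]
tcp_rot: [0.167, 0.986, -0.004, 0.009]
contact_force: [3.2, -4.8, 10.1]
opening: 0.13
```

```bash
python3 tf.py
```

```text
12.53 TCP t,y,z mm [ 6.87 -0.46 67.74] F t,y,z [ 8.2 -3.5  7.4]
```

```bash
python3 - <<'E'
from h import *
grab('wrist','wrist11')
E
python3 gtop.py 11
```

```text
-0.0055 41 Zmed 83.4 p90 84.2 p99 84.8 50.0
-0.0025 188 Zmed 84.4 p90 85.2 p99 85.8 59.0
0.0005 251 Zmed 84.5 p90 85.4 p99 86.2 62.0
0.0035 271 Zmed 84.6 p90 85.6 p99 87.3 65.0
0.0065 289 Zmed 85.2 p90 91.9 p99 95.0 55.0
0.0095 293 Zmed 88.7 p90 97.7 p99 99.6 110.0
0.0125 236 Zmed 88.6 p90 90.3 p99 99.0 121.0
0.0155 227 Zmed 88.7 p90 90.0 p99 99.5 119.0
0.0185 235 Zmed 88.9 p90 90.5 p99 99.3 121.0
0.0215 262 Zmed 89.0 p90 98.7 p99 99.9 117.0
0.0245 239 Zmed 88.0 p90 98.7 p99 99.8 78.0
0.0275 278 Zmed 85.9 p90 97.6 p99 98.6 50.0
0.0305 275 Zmed 85.9 p90 96.1 p99 97.2 52.0
0.0335 235 Zmed 85.8 p90 86.7 p99 87.7 50.0
0.0365 112 Zmed 85.6 p90 86.5 p99 87.0 44.0
plain rod top 18.71428566798913 1643 Ymid of rod
thread top pcts [17.4 18.3 18.7 19.1] 646
```

```bash
python3 - <<'E'
from h import *
A=np.load('axis.npz');a,u,y,z=A['a'],A['u'],A['y'],A['z']
for f,lo,hi in(('wrist1',-.034,.064),('wrist6',-.034,.0),('wrist11',-.034,-.008),('side6',-.03,.06)):
    d=np.load(f+'.npz');im=d['pixels'].mean(2).astype(np.float32)
    R=cv2.Rodrigues(d['rvec'])[0];C=-R.T@d['tvec'].ravel();v=(C-a);print(f,'cam in thread',np.round([v@u,v@y,v@z],3))
    for rad in(.0165,.019,.02):
      out=[]
      for off in(-.006,0,.006):
        t=np.arange(lo,hi,.00025);P=a+np.outer(t,u)+off*y+np.sqrt(rad**2-off**2)*z
        uv=cv2.projectPoints(P,d['rvec'],d['tvec'],d['mtx'],np.array([float(d['k1']),0,0,0]))[0].reshape(-1,2).astype(np.float32)
        val=cv2.remap(im,uv[:,0].copy(),uv[:,1].copy(),cv2.INTER_LINEAR).ravel()
        val=val-np.convolve(val,np.ones(28)/28,'same')
        c=(val*np.exp(-2j*np.pi*(t-.01485)/.007)).mean();out.append((round(abs(c),1),round(-np.angle(c)/2/np.pi*7,2)))
      print('  rad',rad,out)
im=cv2.imread('pics/wrist6.png');cv2.imwrite('pics/z6b.png',cv2.resize(im[180:310,270:370],None,fx=6,fy=4.5,interpolation=cv2.INTER_CUBIC))
E
```

```text
wrist1 cam in thread [0.153 0.045 0.265]
  rad 0.0165 [(np.float64(15.1), np.float64(-1.82)), (np.float64(22.0), np.float64(-1.88)), (np.float64(22.9), np.float64(-2.11))]
  rad 0.019 [(np.float64(16.3), np.float64(-0.31)), (np.float64(23.5), np.float64(-0.55)), (np.float64(26.5), np.float64(-0.77))]
  rad 0.02 [(np.float64(15.9), np.float64(0.28)), (np.float64(23.7), np.float64(0.01)), (np.float64(28.2), np.float64(-0.25))]
wrist6 cam in thread [0.031 0.002 0.255]
  rad 0.0165 [(np.float64(17.9), np.float64(-0.17)), (np.float64(18.7), np.float64(-0.65)), (np.float64(23.9), np.float64(-0.85))]
  rad 0.019 [(np.float64(16.5), np.float64(0.37)), (np.float64(19.5), np.float64(-0.13)), (np.float64(23.8), np.float64(-0.28))]
  rad 0.02 [(np.float64(16.1), np.float64(0.58)), (np.float64(19.8), np.float64(0.07)), (np.float64(23.7), np.float64(-0.06))]
wrist11 cam in thread [-0.006  0.003  0.226]
  rad 0.0165 [(np.float64(16.2), np.float64(0.55)), (np.float64(15.0), np.float64(-0.27)), (np.float64(19.5), np.float64(-0.43))]
  rad 0.019 [(np.float64(16.4), np.float64(0.74)), (np.float64(15.9), np.float64(-0.05)), (np.float64(19.8), np.float64(-0.13))]
  rad 0.02 [(np.float64(16.5), np.float64(0.8)), (np.float64(16.2), np.float64(0.03)), (np.float64(20.1), np.float64(-0.0))]
side6 cam in thread [-0.089 -0.715  0.806]
  rad 0.0165 [(np.float64(6.5), np.float64(-0.8)), (np.float64(2.9), np.float64(-0.43)), (np.float64(4.0), np.float64(-1.22))]
  rad 0.019 [(np.float64(7.7), np.float64(-0.82)), (np.float64(1.3), np.float64(-1.42)), (np.float64(7.1), np.float64(-1.33))]
  rad 0.02 [(np.float64(7.5), np.float64(-0.93)), (np.float64(1.9), np.float64(-1.7)), (np.float64(7.4), np.float64(-1.39))]
```

View pics/z6b.png

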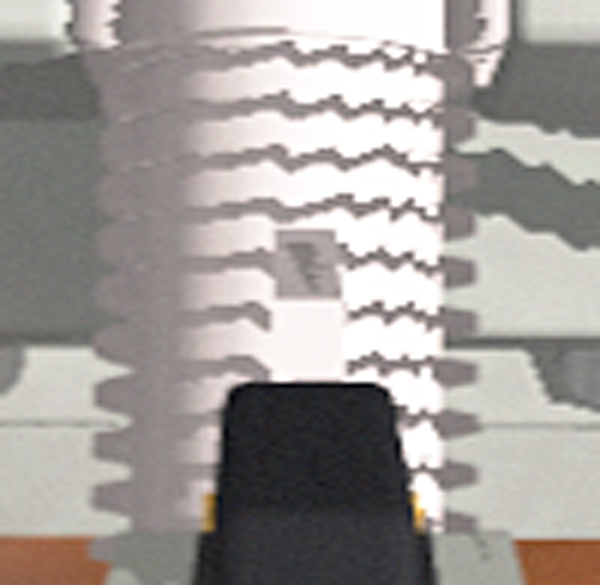

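```bash
python3 - <<'E'
from h import *
A=np.load('axis.npz');a,u,y,z=A['a'],A['u'],A['y'],A['z']
d=np.load('wrist6.npz');D=np.array([float(d['k1']),0,0,0])
R=cv2.Rodrigues(d['rvec'])[0];C=-R.T@d['tvec'].ravel()
im=d['pixels'].astype(np.float32).mean(2)
out={}
for sgn in(1,-1):
    t=np.arange(-.034,.02,.00025)
    prof=[]
    for r in np.arange(.0165,.0200,.0005):
        P=a+np.outer(t,u)+sgn*r*y+.0016*z
        uv=cv2.projectPoints(P,d['rvec'],d['tvec'],d['mtx'],D)[0].reshape(-1,2).astype(np.float32)
        if r==.0165 : print(sgn,uv[0],uv[-1])
        prof.append(cv2.remap(im,uv[:,0].copy(),uv[:,1].copy(),cv2.INTER_LINEAR).ravel())
    p=np.array(prof)
    for lo,hi in((-.034,-.010),(-.012,.01)):
        k=(t>lo)&(t<hi);n=(k.sum()//28)*28
        for i in(3,5,6):
            v=p[i][k][:n];c=((v-v.mean())*np.exp(-2j*np.pi*(t[k][:n]-.01485)/.007)).mean();print(sgn,lo,i,round(abs(c),1),round(-np.angle(c)/2/np.pi*7,2))
uvc=cv2.projectPoints(a+np.outer(np.arange(-.034,.02,.007),u),d['rvec'],d['tvec'],d['mtx'],D)[0].reshape(-1,2)
# manual bumps
for sgn,rows,col in((1,[120,172,222,270,320,372,425,475],475),(-1,[395,445,497,547],97)):
    px=np.array([[270+col/6-.4,180+r/4.5-.4] for r in rows])
    n=cv2.undistortPoints(px.reshape(-1,1,2),d['mtx'],D).reshape(-1,2);r=np.c_[n,np.ones(len(n))]@R
    l=((a+.0016*z-C)@z)/(r@z);P=C+r*l[:,None]-a
    print('Y',(1000*P@y).round(1),'t',(1000*P@u).round(2),'phase vs 14.85',((1000*P@u-14.85+3.5)%7-3.5).round(2))
im=d['pixels'][:,:,::-1];cv2.imwrite('pics/z6c.png',cv2.resize(im[190:310,275:365],None,fx=6.5,fy=6.5*.75,interpolation=cv2.INTER_NEAREST))
E
```

```text
1 [342.59186 193.28523] [342.75577 277.5286 ]
1 -0.034 3 3.4 2.65
1 -0.034 5 1.4 -2.62
1 -0.034 6 2.5 -2.3
1 -0.012 3 16.9 -0.62
1 -0.012 5 18.6 -0.59
1 -0.012 6 18.8 -0.62
-1 [291.23788 193.0079 ] [290.01392 277.27118]
-1 -0.034 3 0.8 -0.97
-1 -0.034 5 2.7 -1.8
-1 -0.034 6 1.3 -2.26
-1 -0.012 3 3.0 -1.3
-1 -0.012 5 3.9 -1.09
-1 -0.012 6 4.8 -0.48
Y [20.4 20.4 20.4 20.3 20.3 20.3 20.3 20.3] t [-25.51 -17.99 -10.81  -3.97   3.1   10.41  17.81  24.74] phase vs 14.85 [1.64 2.16 2.34 2.18 2.25 2.56 2.96 2.89]
Y [-19.3 -19.1 -19.  -18.9] t [13.82 20.77 27.96 34.84] phase vs 14.85 [-1.03 -1.08 -0.89 -1.01]
```

Request:
step_arm(
  targets=[
    [[0,-0.03,-0.02,-0.012,0],[0,-0.03,-0.01,-0.012,0],[0,0,0,0,0]],
  ],
)

```text
time: 12.83
eef_pos: [0.5505, -0.2265, 0.2131]
tcp_rot: [0.167, 0.986, -0.003, 0.006]
contact_force: [-0.7, -1.8, 12.3]
opening: 0.132
```

```bash
python3 tf.py
```

```text
12.83 TCP t,y,z mm [ 7.44 -0.75 67.67] F t,y,z [ 4.8 -1.9 11.3]
```

Request:
step_arm(
  targets=[
    [[0,-0.03,0,-0.01,0],[0,-0.03,0,-0.01,0],[0,0,0,0,0]],
  ],
)

```text
time: 13.08
eef_pos: [0.551, -0.2266, 0.2133]
tcp_rot: [0.167, 0.986, -0.002, 0.003]
contact_force: [-4.6, -0.1, 12.9]
opening: 0.129
```

```bash
python3 tf.py
```

```text
13.08 TCP t,y,z mm [ 7.91 -0.72 67.64] F t,y,z [ 1.2 -1.6 13.5]
```

Request:
step_arm(
  targets=[
    [[0,-0.03,0,-0.01,0],[0,-0.03,0,-0.01,0],[0,0,0,0,0]],
  ],
)

```text
time: 13.33
eef_pos: [0.5513, -0.2268, 0.2135]
tcp_rot: [0.167, 0.986, -0.002, -0.0]
contact_force: [-8.8, 1.8, 15.2]
opening: 0.132
```

```bash
python3 tf.py
```

```text
13.33 TCP t,y,z mm [ 8.35 -0.71 67.67] F t,y,z [-2.  -1.2 17.4]
```

Request:
step_arm(
  targets=[
    [[0,-0.03,0,-0.01,0],[0,-0.03,0,-0.01,0],[0,0,0,0,0]],
  ],
)

```text
time: 13.58
eef_pos: [0.5517, -0.2269, 0.2137]
tcp_rot: [0.167, 0.986, -0.001, -0.004]
contact_force: [-15.1, 2.8, 16.7]
opening: 0.133
```

```bash
python3 tf.py;  python3 - <<'E'
from h import *
grab('wrist','wrist12')
E
python3 gtop.py 12; python3 look.py 12
```

```text
13.58 TCP t,y,z mm [ 8.8  -0.69 67.71] F t,y,z [-7.2 -2.3 21.3]
-0.0025 65 Zmed 84.2 p90 85.0 p99 85.3 51.0
0.0005 224 Zmed 84.8 p90 85.7 p99 86.4 62.0
0.0035 245 Zmed 84.9 p90 85.7 p99 86.4 62.0
0.0065 256 Zmed 85.1 p90 86.2 p99 87.7 64.0
0.0095 281 Zmed 85.2 p90 91.9 p99 95.5 64.0
0.0125 274 Zmed 88.9 p90 97.7 p99 99.7 116.0
0.0155 232 Zmed 88.6 p90 89.9 p99 99.5 121.0
0.0185 244 Zmed 88.6 p90 90.1 p99 99.4 120.0
0.0215 239 Zmed 88.8 p90 90.5 p99 99.8 121.0
0.0245 262 Zmed 88.8 p90 98.8 p99 100.0 116.0
0.0275 244 Zmed 85.7 p90 98.1 p99 99.3 70.0
0.0305 281 Zmed 85.2 p90 96.9 p99 98.4 51.0
0.0335 269 Zmed 85.2 p90 95.4 p99 96.8 53.0
0.0365 229 Zmed 85.0 p90 85.7 p99 86.4 51.0
0.0395 81 Zmed 84.5 p90 85.3 p99 85.8 40.0
plain rod top 18.715445133711672 1626 Ymid of rod
thread top pcts [17.5 18.3 18.7 19.1] 614
13.6333 [ 0.55170444 -0.2268652   0.21365922] [-14.65842561   3.60264129  16.08472098] [ 0.50840274  2.46766788 -0.05659894]
```

View pics/s12.png

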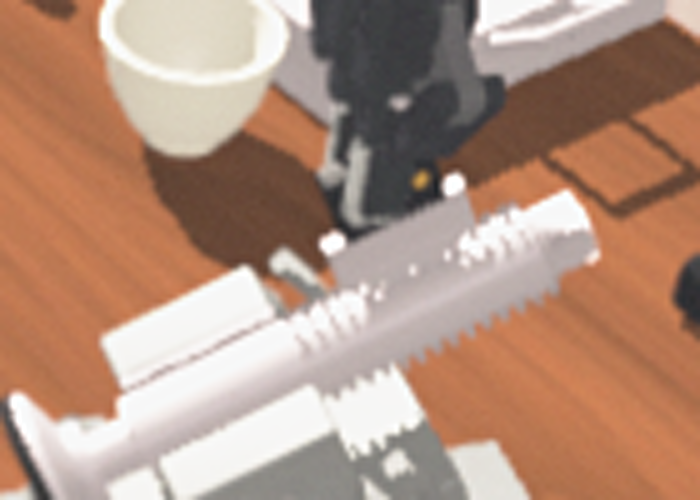

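```bash
python3 - <<'E'
from h import *
def prof(f,tcp,ang,z0):
    # ang: comb tilt in the vertical plane; print height above TCP along comb normal
    d=np.load(f);W=world(d)-np.array(tcp);h=np.array([np.cos(np.radians(-19.1)),np.sin(np.radians(-19.1)),0]);l=np.array([-h[1],h[0],0]);
    u=h*np.cos(ang)+np.array([0,0,np.sin(ang)]);z=np.cross(u,l)
    T=W@u;Y=W@l;Z=W@z;im=d['pixels'].mean(2)
    k=(np.abs(Y)<.004)&(Z>z0)&(Z<z0+.02)&(im<75)
    o=[]
    for lo in np.arange(-.03,.045,.004):
        q=k&(T>=lo)&(T<lo+.004)
        if q.sum()>20:o.append((int(1000*lo+2),int(q.sum()),(1000*np.median(Z[q])).round(1)))
    print(f,o)
prof('wrist4.npz',[.54926,.22688,.07098],0,.008) # wrong yaw, ignored
d=np.load('wrist4.npz')
prof('wrist5.npz',[.55199838,.22764062,.31088831],0,.008)
prof('wrist6.npz',[0.56763643,-0.23089892,0.25305973],0,.008)
a=np.arcsin(.40126)
prof('wrist12.npz',[0.5517,-.2269,.21366],a,.01)
prof('wrist8.npz',[ 0.55751642,-0.22975844,0.21941676],a-np.radians(6),.01)
E
```

```text
wrist4.npz [(-3, 125, np.float64(15.4)), (0, 113, np.float64(15.2)), (8, 152, np.float64(15.0)), (12, 28, np.float64(15.1))]
wrist5.npz [(-3, 132, np.float64(15.1)), (0, 96, np.float64(14.7)), (4, 34, np.float64(14.8)), (8, 149, np.float64(14.8)), (12, 24, np.float64(15.0))]
wrist6.npz [(-16, 290, np.float64(13.4)), (-11, 226, np.float64(15.1)), (-7, 294, np.float64(15.2)), (-3, 173, np.float64(15.0)), (0, 102, np.float64(14.8)), (4, 98, np.float64(14.8)), (8, 92, np.float64(14.8)), (12, 82, np.float64(14.6)), (15, 149, np.float64(14.8)), (20, 186, np.float64(14.7)), (24, 107, np.float64(14.6))]
wrist12.npz [(-11, 51, np.float64(16.5)), (-7, 228, np.float64(17.2)), (-3, 273, np.float64(17.1)), (0, 289, np.float64(17.5)), (4, 119, np.float64(17.5)), (8, 106, np.float64(17.1)), (12, 104, np.float64(17.3)), (15, 110, np.float64(17.2)), (20, 253, np.float64(17.4)), (24, 303, np.float64(17.5)), (28, 250, np.float64(17.1)), (32, 26, np.float64(16.5))]
wrist8.npz [(-11, 201, np.float64(16.4)), (-7, 245, np.float64(16.9)), (-3, 288, np.float64(17.0)), (0, 206, np.float64(16.9)), (4, 110, np.float64(16.7)), (8, 107, np.float64(16.9)), (12, 111, np.float64(16.7)), (15, 113, np.float64(16.5)), (20, 244, np.float64(16.4)), (24, 241, np.float64(16.2)), (28, 141, np.float64(16.1))]
```

```bash
python3 - <<'E'
import sys;sys.argv=['x','6']
from dots import *
import cv2
for t in('10','12'):
    im=cv2.imread(f'pics/side{t}.png');cv2.imwrite(f'pics/e{t}.png',cv2.resize(im[255:295,400:455],None,fx=14,fy=14,interpolation=cv2.INTER_LANCZOS4))
print(pl('side10.npz',[(418.3,282.6),(416.8,273.9)])[0])
E
```

```text
[([421.0, 255.0], 3), ([438.4, 276.6], 198), ([406.6, 277.0], 8), ([398.1, 281.9], 38)]
[[-9.32931132 28.12636568]
 [-5.96381076 51.23170584]]
```

View pics/e12.png

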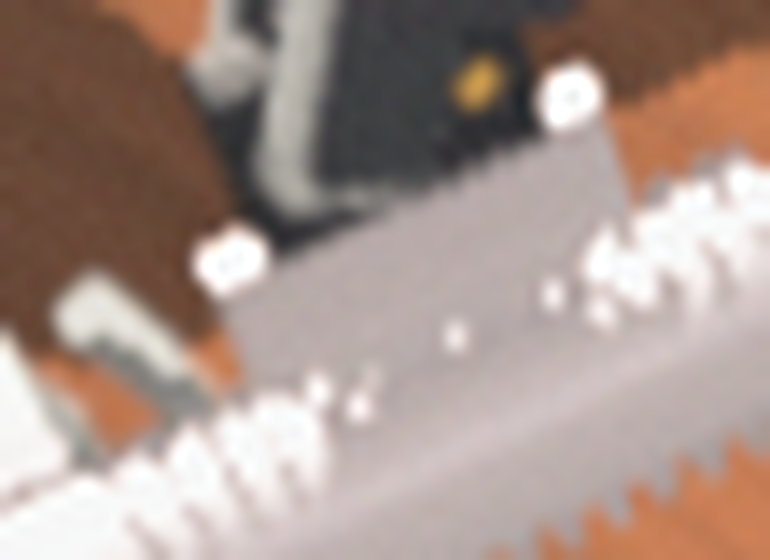

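Request:
step_arm(
  targets=[
    [[0,0.04,0,-0.05,0],[0,0.06,0,-0.05,0],[0,0.05,0,-0.05,0],[0,0,0,0,0],[0,0,0,0,0]],
  ],
  squeeze=45,
)

```text
time: 14.15
eef_pos: [0.5487, -0.2245, 0.2161]
tcp_rot: [0.167, 0.986, -0.0, 0.001]
contact_force: [-0.9, 0.5, 2.4]
opening: 0.128
```

```bash
python3 tf.py; python3 look.py 13; python3 gtop.py 13|sed -n '2,4p;11,15p'; python3 - <<'E'
import cv2
im=cv2.imread('pics/side13.png');cv2.imwrite('pics/e13.png',cv2.resize(im[250:300,395:460],None,fx=11,fy=11,interpolation=cv2.INTER_LANCZOS4))
E
```

```text
14.15 TCP t,y,z mm [ 6.49  0.54 71.36] F t,y,z [0.  0.2 2.6]
14.15 [ 0.54874578 -0.22454059  0.2160875 ] [-0.89529861  0.47638482  2.40989929] [-0.03366004 -0.0287469   0.00308652]
-0.0025 175 Zmed 88.1 p90 89.1 p99 89.8 60.0
0.0005 247 Zmed 88.0 p90 89.1 p99 89.6 68.0
0.0035 268 Zmed 88.3 p90 89.6 p99 91.5 71.0
0.0245 169 Zmed 89.3 p90 93.1 p99 97.7 84.0
0.0275 204 Zmed 88.7 p90 90.2 p99 99.6 50.0
0.0305 233 Zmed 88.9 p90 99.2 p99 99.9 52.0
0.0335 196 Zmed 88.8 p90 89.8 p99 98.8 52.0
0.0365 104 Zmed 88.3 p90 89.2 p99 89.6 43.0
```

View pics/e13.png

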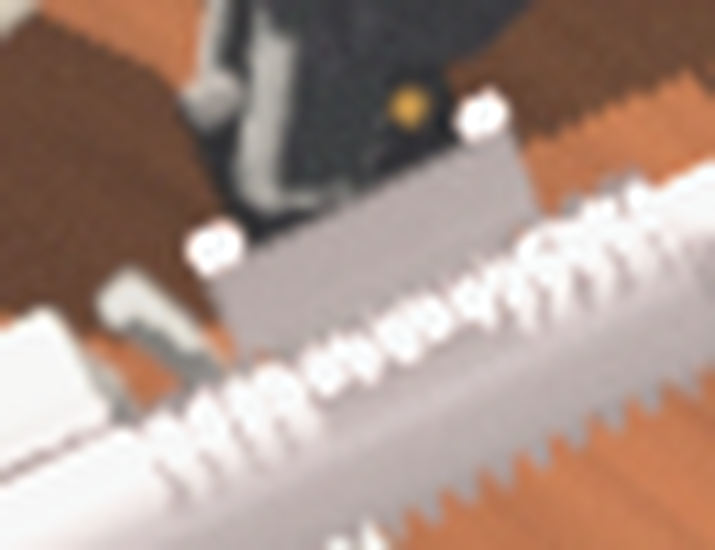

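Request:
step_arm(
  targets=[
    [[0,0.02,0,-0.045,0],[0,0,0,0,0],[0,0,0,0,0]],
  ],
)

```text
time: 14.5
eef_pos: [0.5472, -0.2239, 0.2165]
tcp_rot: [0.167, 0.986, 0.0, -0.001]
contact_force: [-0.4, -0.4, -1.1]
opening: 0.127
```

```bash
python3 tf.py
```

```text
14.5 TCP t,y,z mm [ 5.12  0.63 72.43] F t,y,z [-0.6 -0.5 -0.9]
```

Request:
step_arm(
  targets=[
    [[0,-0.07,-0.01,-0.03,0],[0,-0.01,0,0.023,0],[0,-0.01,0,0.023,0],[0,0,0,0,0]],
  ],
)

```text
time: 14.83
eef_pos: [0.5508, -0.2257, 0.2163]
tcp_rot: [0.167, 0.986, 0.0, -0.0]
contact_force: [0.0, 0.6, -0.9]
opening: 0.129
```

```bash
python3 tf.py
```

```text
14.83 TCP t,y,z mm [ 8.72  0.12 70.58] F t,y,z [-0.5  0.5 -0.8]
```

Request:
step_arm(
  targets=[
    [[0,-0.01,0,0.023,0],[0,-0.01,0,0.023,0],[0,0,0,0,0]],
  ],
)

```text
time: 15.08
eef_pos: [0.5516, -0.226, 0.2146]
tcp_rot: [0.167, 0.986, 0.0, -0.0]
contact_force: [-0.9, 1.4, -2.1]
opening: 0.131
```

```bash
python3 tf.py
```

```text
15.08 TCP t,y,z mm [ 8.79  0.11 68.75] F t,y,z [-2.1  1.  -1.4]
```

Request:
step_arm(
  targets=[
    [[0,-0.005,0,0.025,0],[0,-0.005,0,0.025,0],[0,-0.005,0,0.025,0],[0,0,0,0,0]],
  ],
)

```text
time: 15.42
eef_pos: [0.5521, -0.2262, 0.2138]
tcp_rot: [0.167, 0.986, -0.0, -0.0]
contact_force: [-4.7, 1.8, 6.1]
opening: 0.131
```

```bash
python3 tf.py
```

```text
15.42 TCP t,y,z mm [8.950e+00 5.000e-02 6.781e+01] F t,y,z [-2.1  0.2  7.6]
```

Home (z 67.8, 7.6 N). Hold for about two seconds and look.

Request:
step_arm(
  targets=[
    [[0,0,0,0,0],[0,0,0,0,0],[0,0,0,0,0],[0,0,0,0,0],[0,0,0,0,0],[0,0,0,0,0],[0,0,0,0,0],[0,0,0,0,0],[0,0,0,0,0],[0,0,0,0,0]],
  ],
)

```text
time: 16.25
eef_pos: [0.552, -0.2262, 0.2138]
tcp_rot: [0.167, 0.986, -0.0, -0.0]
contact_force: [-3.7, 1.1, 5.2]
opening: 0.128
```

Request:
step_arm(
  targets=[
    [[0,0,0,0.02,0],[0,0,0,0,0],[0,0,0,0,0],[0,0,0,0,0],[0,0,0,0,0],[0,0,0,0,0],[0,0,0,0,0],[0,0,0,0,0],[0,0,0,0,0],[0,0,0,0,0]],
  ],
)

```text
time: 17.08
eef_pos: [0.5521, -0.2262, 0.2138]
tcp_rot: [0.167, 0.986, -0.0, -0.0]
contact_force: [-4.9, 1.9, 7.9]
opening: 0.131
```

```bash
python3 tf.py; python3 look.py 14; python3 gtop.py 14|sed -n '1,4p;10,17p'; python3 - <<'E'
import cv2
im=cv2.imread('pics/side14.png');cv2.imwrite('pics/e14.png',cv2.resize(im[250:300,395:460],None,fx=11,fy=11,interpolation=cv2.INTER_LANCZOS4))
E
```

```text
17.08 TCP t,y,z mm [8.940e+00 2.000e-02 6.776e+01] F t,y,z [-1.6  0.2  9.3]
17.0833 [ 0.55205318 -0.2262432   0.21377322] [-4.86452137  1.88942483  7.8988547 ] [0.34932002 0.74511145 0.02115729]
-0.0025 59 Zmed 83.9 p90 84.9 p99 85.4 51.0
0.0005 207 Zmed 84.7 p90 85.7 p99 86.3 62.0
0.0035 246 Zmed 84.6 p90 85.6 p99 86.3 66.0
0.0065 256 Zmed 84.9 p90 86.4 p99 88.0 70.0
0.0245 255 Zmed 89.1 p90 99.2 p99 99.8 114.0
0.0275 233 Zmed 85.9 p90 98.5 p99 99.5 68.0
0.0305 267 Zmed 85.5 p90 97.1 p99 98.6 50.0
0.0335 265 Zmed 85.4 p90 95.7 p99 96.9 52.0
0.0365 208 Zmed 85.1 p90 85.9 p99 86.5 51.0
0.0395 77 Zmed 84.8 p90 85.5 p99 86.1 41.0
plain rod top 18.728617781238462 1625 Ymid of rod
thread top pcts [17.5 18.3 18.7 19.2] 606
```

View pics/e14.png

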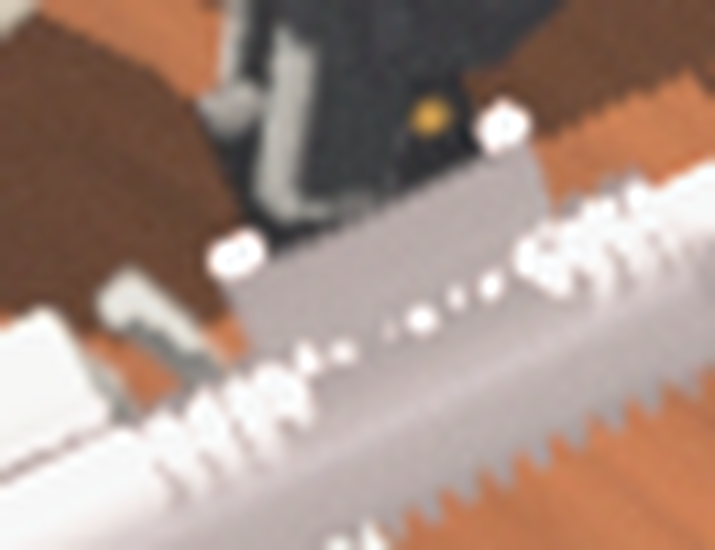

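View pics/wrist14.png

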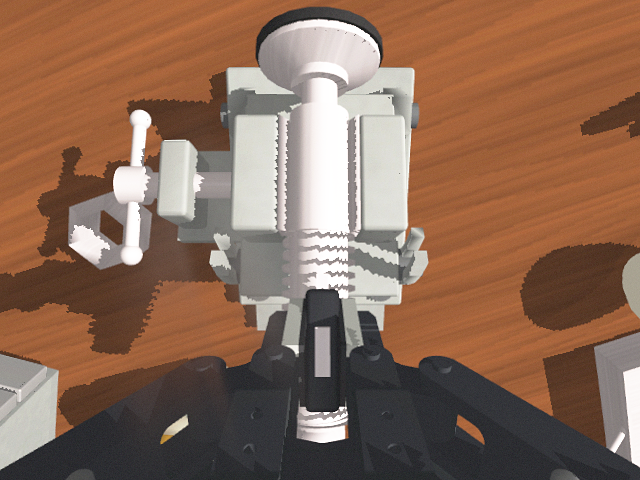

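Request:
step_arm(
  targets=[
    [[0,0.03,0,-0.07,0],[0,0.04,0,-0.09,0],[0,0.08,0,0.035,0],[0,0,0,0,0],[0,0,0,0,0]],
  ],
)

```text
time: 17.6
eef_pos: [0.5462, -0.2241, 0.2155]
tcp_rot: [0.167, 0.986, 0.0, -0.0]
contact_force: [0.4, -0.4, -1.2]
opening: 0.133
```

```bash
python3 tf.py
```

```text
17.6 TCP t,y,z mm [ 3.91  0.15 71.84] F t,y,z [-0.  -0.3 -1.3]
```

Request:
step_arm(
  targets=[
    [[0,-0.01,0,0.023,0],[0,0,0,0,0]],
  ],
)

```text
time: 17.77
eef_pos: [0.5466, -0.2243, 0.2152]
tcp_rot: [0.167, 0.986, 0.0, -0.001]
contact_force: [-2.3, 0.4, 1.3]
opening: 0.13
```

```bash
python3 tf.py
```

```text
17.77 TCP t,y,z mm [ 4.23  0.11 71.43] F t,y,z [-1.6 -0.3  2.1]
```

Request:
step_arm(
  targets=[
    [[0,-0.01,0,0.023,0],[0,0,0,0,0]],
  ],
)

```text
time: 17.93
eef_pos: [0.5467, -0.2243, 0.2152]
tcp_rot: [0.167, 0.986, 0.0, -0.001]
contact_force: [-4.8, 2.4, 5.0]
opening: 0.128
```

```bash
python3 tf.py
```

```text
17.93 TCP t,y,z mm [ 4.33  0.08 71.32] F t,y,z [-2.9  0.7  6.7]
```

Request:
step_arm(
  targets=[
    [[0,0.02,0,-0.05,0],[0,-0.1,0,-0.045,0],[0,-0.02,0,0.05,0],[0,-0.02,0,0.05,0],[0,-0.01,0,0.03,0],[0,0,0,0,0]],
  ],
)

```text
time: 18.43
eef_pos: [0.5523, -0.2265, 0.2174]
tcp_rot: [0.167, 0.986, -0.0, -0.0]
contact_force: [-9.1, 2.8, 14.6]
opening: 0.127
```

```bash
python3 tf.py
```

```text
18.43 TCP t,y,z mm [10.63 -0.12 70.95] F t,y,z [-2.8 -0.3 17.1]
```

Request:
step_arm(
  targets=[
    [[0,0.02,0,-0.06,0],[0,0.05,0,0.02,0],[0,0,0,0.03,0],[0,0,0,0,0]],
  ],
)

```text
time: 18.77
eef_pos: [0.5508, -0.2259, 0.2138]
tcp_rot: [0.167, 0.986, -0.001, 0.002]
contact_force: [2.0, 0.1, 1.6]
opening: 0.133
```

```bash
python3 tf.py
```

```text
18.77 TCP t,y,z mm [ 7.770e+00 -4.000e-02  6.828e+01] F t,y,z [2.4 0.8 0.7]
```

Request:
step_arm(
  targets=[
    [[0,-0.05,0,-0.02,0],[0,-0.05,0,-0.05,0],[0,-0.05,0,-0.05,0],[0,0,0,0,0]],
  ],
  squeeze=20,
)

```text
time: 19.1
eef_pos: [0.5528, -0.2262, 0.2154]
tcp_rot: [0.167, 0.986, 0.001, -0.005]
contact_force: [-6.1, 0.5, -2.3]
opening: 0.134
```

```bash
python3 tf.py
```

```text
19.1 TCP t,y,z mm [10.24  0.27 68.92] F t,y,z [-6.4 -1.5  0.3]
```

Request:
step_arm(
  targets=[
    [[0,-0.055,0,-0.045,0],[0,-0.055,0,-0.045,0],[0,0,0,0,0]],
  ],
)

```text
time: 19.35
eef_pos: [0.5569, -0.2276, 0.219]
tcp_rot: [0.167, 0.986, 0.001, -0.005]
contact_force: [-5.4, 1.4, -1.6]
opening: 0.129
```

```bash
python3 tf.py; python3 look.py 15
```

```text
19.35 TCP t,y,z mm [15.59  0.34 70.55] F t,y,z [-5.7 -0.4  0.7]
19.35 [ 0.55686053 -0.22757038  0.2189968 ] [-5.39108136  1.42095996 -1.63799139] [ 0.37205195  1.20123317 -0.03637241]
```

View pics/s15.png

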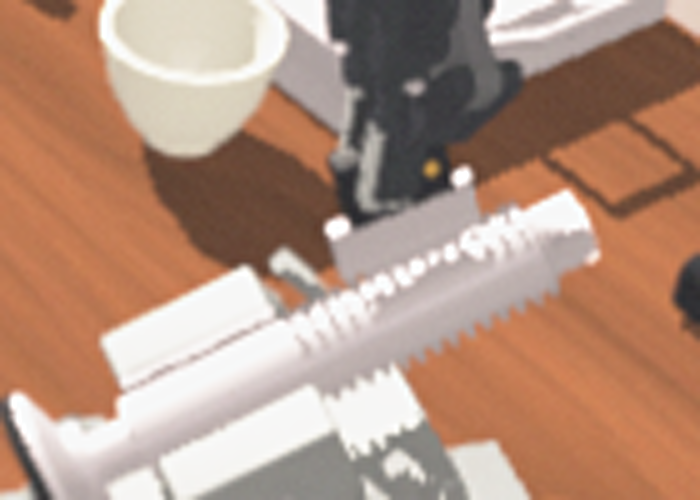

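Request:
step_arm(
  targets=[
    [[0,-0.055,0,-0.043,0],[0,-0.058,0,-0.04,0],[0,-0.06,0,-0.038,0],[0,0,0,0,0]],
  ],
)

```text
time: 19.78
eef_pos: [0.5635, -0.2298, 0.2241]
tcp_rot: [0.167, 0.986, 0.001, -0.005]
contact_force: [-5.7, 1.8, -1.3]
opening: 0.126
```

```bash
python3 tf.py
```

```text
19.78 TCP t,y,z mm [24.05  0.4  72.37] F t,y,z [-6.  -0.2  1.2]
```

Request:
step_arm(
  targets=[
    [[0,-0.06,0,-0.035,0],[0,-0.06,0,-0.03,0],[0,0,0,0,0]],
  ],
)

```text
time: 20.03
eef_pos: [0.5681, -0.2314, 0.2267]
tcp_rot: [0.167, 0.986, 0.002, -0.005]
contact_force: [-6.5, 2.0, -2.2]
opening: 0.128
```

```bash
python3 tf.py; python3 look.py 16
```

```text
20.03 TCP t,y,z mm [29.54  0.41 72.85] F t,y,z [-7.1 -0.2  0.7]
20.0333 [ 0.56808076 -0.23138714  0.22671003] [-6.49471246  2.01963363 -2.21687772] [0.44512094 1.23197893 0.01871238]
```

View pics/s16.png

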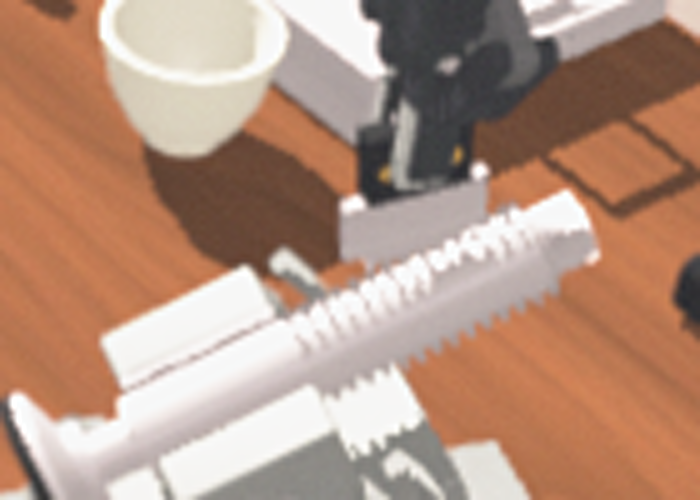

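Request:
step_arm(
  targets=[
    [[0,-0.065,0,-0.03,0],[0,-0.065,0,-0.027,0],[0,0,0,0,0]],
  ],
)

```text
time: 20.38
eef_pos: [0.5732, -0.2332, 0.2291]
tcp_rot: [0.167, 0.986, 0.001, -0.005]
contact_force: [-5.5, 0.7, -1.6]
opening: 0.129
```

```bash
python3 tf.py; cat > up.py <<'E'
from h import *
import sys
from scipy.spatial.transform import Rotation as Ro
def prof(t,s):
    d=np.load(f'wrist{t}.npz');R=Ro.from_quat(s['tcp_rot']).as_matrix();x=R[:,0].copy();x[2]=0;x/=np.linalg.norm(x);l=np.cross([0,0,1],x)
    W=world(d)-s['eef_pos'];T=W@x;Y=W@l;Z=W[...,2];im=d['pixels'].mean(2)
    k=(np.abs(Y)<.004)&(Z>.005)&(Z<.03)&(im<75);o=[];X=[]
    for lo in np.arange(-.04,.04,.003):
        q=k&(T>=lo)&(T<lo+.003)
        if q.sum()>15:o.append((round(1000*lo+1.5,1),int(q.sum()),(1000*np.median(Z[q])).round(1)))
    print(o)
s=get_state();t=sys.argv[1];grab('wrist','wrist'+t);prof(t,s)
E
python3 up.py 17
```

```text
20.38 TCP t,y,z mm [35.44  0.41 72.89] F t,y,z [-5.6 -1.1  0.7]
[(np.float64(-20.5), 59, np.float64(20.7)), (np.float64(-17.5), 158, np.float64(20.7)), (np.float64(-14.5), 157, np.float64(20.4)), (np.float64(-11.5), 137, np.float64(20.2)), (np.float64(-8.5), 71, np.float64(20.0)), (np.float64(-5.5), 78, np.float64(19.7)), (np.float64(-2.5), 79, np.float64(19.5)), (np.float64(0.5), 79, np.float64(19.5)), (np.float64(3.5), 75, np.float64(19.1)), (np.float64(6.5), 93, np.float64(18.8)), (np.float64(9.5), 252, np.float64(18.8)), (np.float64(12.5), 182, np.float64(18.5)), (np.float64(15.5), 188, np.float64(18.2)), (np.float64(18.5), 383, np.float64(16.6)), (np.float64(21.5), 49, np.float64(16.1))]
```

Request:
step_arm(
  targets=[
    [[0,-0.065,0,-0.025,0],[0,-0.06,0,-0.022,0],[0,0,0,0,0]],
  ],
)

```text
time: 20.68
eef_pos: [0.5813, -0.2365, 0.2339]
tcp_rot: [0.167, 0.986, -0.0, 0.001]
contact_force: [0.4, 0.5, -1.3]
opening: 0.13
```

```bash
python3 tf.py;python3 up.py 18
```

```text
20.68 TCP t,y,z mm [ 4.537e+01 -5.000e-02  7.379e+01] F t,y,z [-0.3  0.6 -1.3]
[(np.float64(-20.5), 46, np.float64(20.8)), (np.float64(-17.5), 163, np.float64(21.0)), (np.float64(-14.5), 147, np.float64(20.7)), (np.float64(-11.5), 151, np.float64(20.5)), (np.float64(-8.5), 69, np.float64(20.3)), (np.float64(-5.5), 74, np.float64(20.0)), (np.float64(-2.5), 82, np.float64(19.3)), (np.float64(0.5), 82, np.float64(19.4)), (np.float64(3.5), 80, np.float64(19.1)), (np.float64(6.5), 90, np.float64(18.9)), (np.float64(9.5), 240, np.float64(18.7)), (np.float64(12.5), 191, np.float64(18.2)), (np.float64(15.5), 192, np.float64(17.8)), (np.float64(18.5), 330, np.float64(16.7)), (np.float64(21.5), 105, np.float64(15.4))]
```

Request:
step_arm(
  targets=[
    [[0,0,0,-0.6,0],[0,0,0,-0.6,0],[0,0.3,0.6,-0.1,0],[0,0.45,0.8,0,0],[0,0.45,0.8,0,0],[0,0.45,0.8,0,0],[0,0.45,0.8,0,0],[0,0.45,0.8,0,0],[0,0.15,0.2,0,0]],
  ],
  squeeze=30,
)

```text
time: 21.48
eef_pos: [0.5408, -0.0149, 0.2858]
tcp_rot: [0.165, 0.986, 0.001, 0.001]
contact_force: [0.3, 0.1, -0.9]
opening: 0.132
```

Request:
step_arm(
  targets=[
    [[0,0,0,0.4,1],[0,0,0,0.5,1],[0,0,0,0.5,1],[0,0,0,0.5,1],[0,0,0,0.5,1],[0,0,0,0.5,1],[0,0,0,0.5,1],[0,0,0,0.5,1],[0,0,0,0.3,1],[0,0,0,0.2,1]],
  ],
)

```text
time: 22.32
eef_pos: [0.5408, -0.0194, 0.1074]
tcp_rot: [0.57, 0.822, -0.0, -0.001]
contact_force: [0.3, 1.0, -1.0]
opening: 0.132
```

Request:
step_arm(
  targets=[
    [[0,0,0,0,1],[0,0,0,0,0.9],[0,0,0,0,0]],
  ],
)

```text
time: 22.57
eef_pos: [0.5418, -0.0196, 0.1093]
tcp_rot: [0.635, 0.773, 0.0, 0.0]
contact_force: [-0.2, 0.4, -0.8]
opening: 0.13
```

```bash
python3 up.py 19; python3 look.py 19; python3 - <<'E'
from h import *
from scipy.spatial.transform import Rotation as Ro
R=Ro.from_quat(get_state()['tcp_rot']).as_matrix();print(np.degrees(np.arctan2(R[1,0],R[0,0])))
E
```

```text
[(np.float64(-17.5), 47, np.float64(20.8)), (np.float64(-14.5), 116, np.float64(20.8)), (np.float64(-11.5), 98, np.float64(20.6)), (np.float64(-8.5), 95, np.float64(20.4)), (np.float64(-5.5), 60, np.float64(20.1)), (np.float64(-2.5), 50, np.float64(19.9)), (np.float64(0.5), 66, np.float64(19.5)), (np.float64(3.5), 76, np.float64(19.4)), (np.float64(6.5), 70, np.float64(19.1)), (np.float64(9.5), 87, np.float64(18.6)), (np.float64(12.5), 203, np.float64(18.4)), (np.float64(15.5), 174, np.float64(18.1)), (np.float64(18.5), 181, np.float64(17.9)), (np.float64(21.5), 285, np.float64(14.4)), (np.float64(24.5), 38, np.float64(15.0))]
22.6167 [ 0.54190048 -0.01962021  0.1095065 ] [ 0.00910738  1.10603459 -0.35752904] [-0.05534477  0.03332054  0.00090946]
101.37135434421204
```

View pics/side19.png

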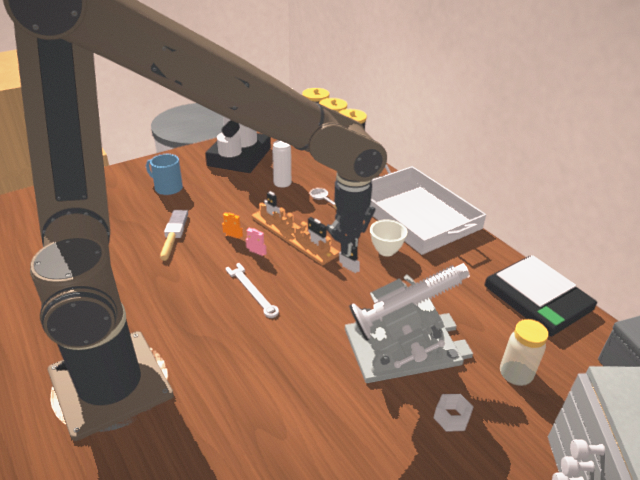

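View pics/wrist19.png

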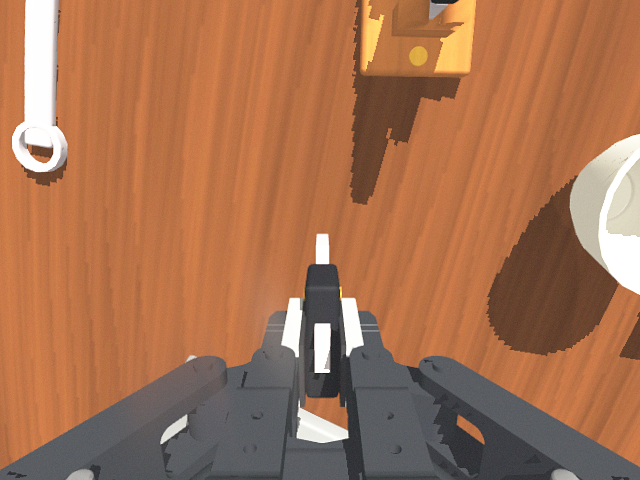

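Request:
step_arm(
  targets=[
    [[0,0,0,0.5,0],[0,0,0,0.5,0],[0,0,0,0.3,0],[0,0,0,0.1,0],[0,0,0,0,0]],
  ],
  squeeze=20,
)

```text
time: 23.13
eef_pos: [0.5404, -0.019, 0.0521]
tcp_rot: [0.634, 0.773, -0.001, -0.001]
contact_force: [-0.6, -0.2, -0.3]
opening: 0.127
```

Request:
step_arm(
  targets=[
    [[0,0,0,0.06,0],[0,0,0,0.05,0],[0,0,0,0,0]],
  ],
)

```text
time: 23.38
eef_pos: [0.5419, -0.0192, 0.0496]
tcp_rot: [0.634, 0.773, 0.0, 0.001]
contact_force: [0.6, 0.2, -0.9]
opening: 0.129
```

Request:
step_arm(
  targets=[
    [[0,0,0,0.05,0],[0,0,0,0.05,0],[0,0,0,0,0]],
  ],
)

```text
time: 23.63
eef_pos: [0.5421, -0.0193, 0.0459]
tcp_rot: [0.634, 0.773, 0.0, 0.001]
contact_force: [-0.8, 0.5, 2.8]
opening: 0.13
```

Request:
step_arm(
  targets=[
    [[0,-0.05,0,0.03,0],[0,-0.05,0,0.03,0],[0,0,0,0,0]],
  ],
)

```text
time: 23.88
eef_pos: [0.5431, -0.0225, 0.0447]
tcp_rot: [0.635, 0.773, 0.001, -0.0]
contact_force: [-2.5, 2.4, 9.9]
opening: 0.128
```

```bash
python3 up.py 20
```

```text
[(np.float64(-17.5), 70, np.float64(20.1)), (np.float64(-14.5), 137, np.float64(20.4)), (np.float64(-11.5), 131, np.float64(20.2)), (np.float64(-8.5), 101, np.float64(20.1)), (np.float64(-5.5), 59, np.float64(20.0)), (np.float64(-2.5), 66, np.float64(19.9)), (np.float64(0.5), 69, np.float64(19.7)), (np.float64(3.5), 73, np.float64(19.7)), (np.float64(6.5), 79, np.float64(19.4)), (np.float64(9.5), 83, np.float64(19.2)), (np.float64(12.5), 196, np.float64(19.3)), (np.float64(15.5), 190, np.float64(19.2)), (np.float64(18.5), 185, np.float64(19.0)), (np.float64(21.5), 265, np.float64(17.0)), (np.float64(24.5), 134, np.float64(13.4))]
```

Request:
step_arm(
  targets=[
    [[0,-0.05,0,0.02,0],[0,-0.05,0,0.015,0],[0,0,0,0,0]],
  ],
)

```text
time: 24.18
eef_pos: [0.5439, -0.0258, 0.0441]
tcp_rot: [0.635, 0.773, 0.001, -0.001]
contact_force: [-4.0, 6.7, 15.1]
opening: 0.131
```

```bash
python3 up.py 21
```

```text
[(np.float64(-17.5), 64, np.float64(19.6)), (np.float64(-14.5), 136, np.float64(20.0)), (np.float64(-11.5), 133, np.float64(19.9)), (np.float64(-8.5), 108, np.float64(20.1)), (np.float64(-5.5), 58, np.float64(19.9)), (np.float64(-2.5), 66, np.float64(20.2)), (np.float64(0.5), 70, np.float64(20.1)), (np.float64(3.5), 73, np.float64(19.9)), (np.float64(6.5), 73, np.float64(19.8)), (np.float64(9.5), 77, np.float64(19.9)), (np.float64(12.5), 202, np.float64(19.9)), (np.float64(15.5), 184, np.float64(20.0)), (np.float64(18.5), 182, np.float64(20.0)), (np.float64(21.5), 160, np.float64(20.0)), (np.float64(24.5), 302, np.float64(12.0))]
```

```bash
python3 - <<'E'
from h import *
from scipy.spatial.transform import Rotation as Ro
s=get_state()
def ext(t,tcp,q):
    d=np.load(f'wrist{t}.npz');R=Ro.from_quat(np.array(q)/np.linalg.norm(q)).as_matrix();x=R[:,0].copy();x[2]=0;x/=np.linalg.norm(x);l=np.cross([0,0,1],x)
    W=world(d)-np.array(tcp);T=W@x;Y=W@l;Z=W[...,2]
    k=(np.abs(Y)<.003)&(Z>.0125)&(Z<.0235)
    k&=(d['pixels'].max(2)<70)
    n,lab,st,c=cv2.connectedComponentsWithStats(k.astype(np.uint8))
    h=np.histogram(T[k],np.arange(-.04,.04,.001))
    v=T[k];print(t,'x range',(1000*np.percentile(v,[.5,99.5])).round(1),'Ymid',(1000*np.median(Y[(np.abs(Y)<.008)&(Z>.0125)&(Z<.0235)&(d['pixels'].max(2)<70)])).round(2), 'rows',np.where(k)[0].min(),np.where(k)[0].max())
ext(4,[.54926,.22688,.07098],[.634,.773,0,0])
ext(5,[0.55199838,0.22764062,0.31088831],[.634,.773,.006,.005])
ext(6,[0.56763643,-0.23089892,0.25305973],[.164,.987,.001,-.003])
ext(21,s['eef_pos'],s['tcp_rot'])
E
```

```text
4 x range [-21.  97.] Ymid -1.19 rows 44 395
5 x range [-21.3  19.6] Ymid -2.04 rows 291 395
6 x range [-24.3  16.5] Ymid -2.05 rows 291 395
21 x range [-17.2  23.8] Ymid -2.64 rows 280 394
```

```bash
python3 - <<'E'
from h import *
ims=[]
for t in('4','6','21'):
    d=np.load(f'wrist{t}.npz');im=d['pixels'];z=d['range_z']
    col=im[:,312:316].max(2).mean(1);r=np.where(col<60)[0];r=r[(r>230)&(r<410)]
    K=d['mtx'];k1=float(d['k1'])
    for e in(r.min(),r.max()):
        zz=np.median(z[max(e-2,0):e+3,316:330]);n=cv2.undistortPoints(np.array([[[322.,e]]]),K,np.array([k1,0,0,0])).ravel()
        print(t,e,zz.round(4),'cam y,z',(n[1]*zz*1000).round(2))
    ims.append(im[230:430,270:370,::-1])
cv2.imwrite('pics/c.png',cv2.resize(np.hstack(ims),None,fx=2.6,fy=2.6))
E
```

```text
4 369 0.1404 cam y,z 43.5
4 395 0.1485 cam y,z 55.73
6 265 0.1647 cam y,z 8.46
6 394 0.1487 cam y,z 55.42
21 374 0.1395 cam y,z 44.98
21 394 0.1428 cam y,z 53.23
```

View pics/c.png

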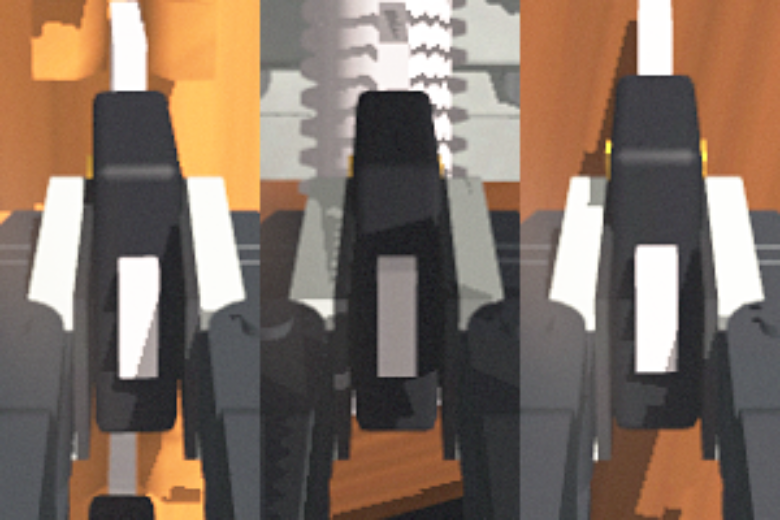

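Request:
step_arm(
  targets=[
    [[0,0,0,-0.2,0],[0,0,0,-0.7,0],[0,0,0,-0.95,0],[0,0,0,-0.95,0],[0,0,0,-0.95,0],[0,0.5,0.1,0,0],[0,0.9,0.2,0,0],[0,0.9,0.2,0,0],[0,0.9,0.2,0,0],[0,0.9,0.2,0,0]],
  ],
  squeeze=30,
)

```text
time: 25.07
eef_pos: [0.5457, 0.1422, 0.191]
tcp_rot: [0.634, 0.773, -0.0, 0.0]
contact_force: [1.5, 0.4, -1.2]
opening: 0.129
```

Request:
step_arm(
  targets=[
    [[0,0.9,0.2,0,0],[0,0.9,0.2,0,0],[0,0.1,0.05,0,0],[0,0,0,0,0],[0,0,0,0,0]],
  ],
)

```text
time: 25.48
eef_pos: [0.5486, 0.2186, 0.1906]
tcp_rot: [0.634, 0.773, -0.001, 0.0]
contact_force: [-0.1, 0.3, -0.8]
opening: 0.133
```

```bash
cat > tgt.py <<'E'
from h import *
from scipy.spatial.transform import Rotation as Ro
s=get_state();R=Ro.from_quat(s['tcp_rot']).as_matrix();d=R.T@(np.array([.5500,.2231,.0661])-s['eef_pos'])
print(s['time'],s['eef_pos'].round(4),s['contact_force'].round(1),'to go tool mm',(1000*d).round(2),'units',(d/.04).round(3),'yaw',np.degrees(np.arctan2(R[1,0],R[0,0])).round(2))
E
python3 tgt.py; python3 up.py 22
```

```text
25.4833 [0.5486 0.2186 0.1906] [-0.1  0.3 -0.8] to go tool mm [  4.21   2.33 124.52] units [0.105 0.058 3.113] yaw 101.33
[(np.float64(-17.5), 55, np.float64(19.8)), (np.float64(-14.5), 138, np.float64(20.0)), (np.float64(-11.5), 138, np.float64(20.0)), (np.float64(-8.5), 128, np.float64(20.1)), (np.float64(-5.5), 62, np.float64(20.0)), (np.float64(-2.5), 62, np.float64(20.0)), (np.float64(0.5), 70, np.float64(20.0)), (np.float64(3.5), 75, np.float64(19.9)), (np.float64(6.5), 73, np.float64(19.7)), (np.float64(9.5), 72, np.float64(19.9)), (np.float64(12.5), 263, np.float64(20.0)), (np.float64(15.5), 189, np.float64(19.8)), (np.float64(18.5), 182, np.float64(19.8)), (np.float64(21.5), 206, np.float64(19.6)), (np.float64(24.5), 316, np.float64(12.9))]
```

View pics/wrist22.png

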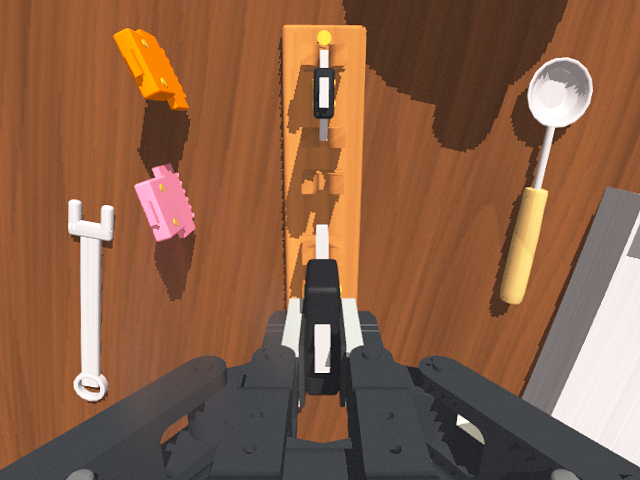

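Request:
step_arm(
  targets=[
    [[0,0.05,0.03,0.3,0],[0,0.055,0.028,0.6,0],[0,0,0,0.6,0],[0,0,0,0.5,0],[0,0,0,0.2,0],[0,0,0,0,0],[0,0,0,0,0]],
  ],
)

```text
time: 26.12
eef_pos: [0.5505, 0.2227, 0.1029]
tcp_rot: [0.635, 0.773, -0.0, -0.0]
contact_force: [0.4, 0.8, -0.6]
opening: 0.13
```

```bash
python3 tgt.py; python3 - <<'E'
from h import *
grab('wrist','wrist23');grab('scene','scene23')
im=cv2.imread('pics/wrist23.png')[150:430,220:420];b=cv2.imread('pics/scene23.png')[215:305,350:480]
cv2.imwrite('pics/d23.png',np.hstack([cv2.resize(im,(400,560)),cv2.resize(b,(400,277)).repeat(1,0) if 0 else cv2.copyMakeBorder(cv2.resize(b,(400,277),interpolation=cv2.INTER_CUBIC),0,283,0,0,cv2.BORDER_CONSTANT)]))
E
```

```text
26.1167 [0.5505 0.2227 0.1029] [ 0.4  0.8 -0.6] to go tool mm [ 0.45 -0.4  36.8 ] units [ 0.011 -0.01   0.92 ] yaw 101.21
```

View pics/d23.png

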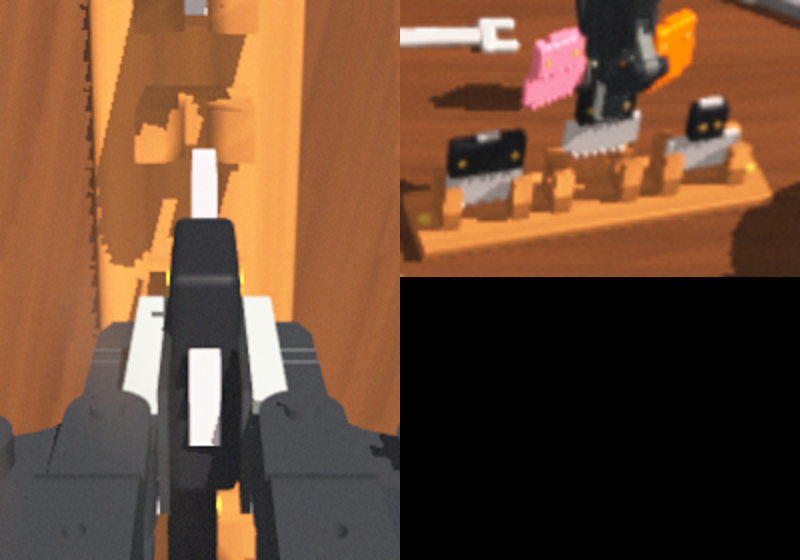

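Request:
step_arm(
  targets=[
    [[0,0.01,-0.01,0.1,0],[0,0,0,0.1,0],[0,0,0,0.1,0],[0,0,0,0.1,0],[0,0,0,0,0]],
  ],
)

```text
time: 26.63
eef_pos: [0.5491, 0.2237, 0.0859]
tcp_rot: [0.634, 0.773, -0.001, -0.001]
contact_force: [-0.8, -0.7, -0.0]
opening: 0.132
```

```bash
python3 tgt.py
```

```text
26.6333 [0.5491 0.2237 0.0859] [-0.8 -0.7 -0. ] to go tool mm [-0.78  0.82 19.81] units [-0.019  0.02   0.495] yaw 101.29
```

Request:
step_arm(
  targets=[
    [[0,-0.01,0.01,0.1,0],[0,0,0,0.1,0],[0,0,0,0.1,0],[0,0,0,0.08,0],[0,0,0,0,0]],
  ],
)

```text
time: 27.05
eef_pos: [0.5517, 0.2239, 0.0812]
tcp_rot: [0.634, 0.774, -0.001, -0.0]
contact_force: [-15.9, -4.9, 37.5]
opening: 0.132
```

```bash
python3 tgt.py
```

```text
27.05 [0.5517 0.2239 0.0812] [-15.9  -4.9  37.5] to go tool mm [-0.45 -1.82 15.1 ] units [-0.011 -0.045  0.377] yaw 101.34
```

Request:
step_arm(
  targets=[
    [[0,0,0,-0.2,0],[0,0,0,-0.2,0],[0,0,0,-0.3,0],[0,0,0,-0.3,0],[0,0,0,0,0],[0,0,0,0,0]],
  ],
)

```text
time: 27.55
eef_pos: [0.5511, 0.2237, 0.1128]
tcp_rot: [0.634, 0.773, 0.001, 0.001]
contact_force: [0.1, -0.1, -0.7]
opening: 0.131
```

```bash
python3 tgt.py;python3 up.py 24; python3 - <<'E'
from h import *
grab('scene','scene24')
im=cv2.imread('pics/wrist24.png')[150:430,220:420];b=cv2.imread('pics/scene24.png')[215:305,350:480]
cv2.imwrite('pics/d24.png',np.hstack([cv2.resize(im,(400,560)),cv2.copyMakeBorder(cv2.resize(b,(400,277),interpolation=cv2.INTER_CUBIC),0,283,0,0,cv2.BORDER_CONSTANT)]))
E
```

```text
27.55 [0.5511 0.2237 0.1128] [ 0.1 -0.1 -0.7] to go tool mm [-0.36 -1.24 46.67] units [-0.009 -0.031  1.167] yaw 101.28
[(np.float64(-17.5), 60, np.float64(20.0)), (np.float64(-14.5), 145, np.float64(20.2)), (np.float64(-11.5), 134, np.float64(20.2)), (np.float64(-8.5), 113, np.float64(20.3)), (np.float64(-5.5), 63, np.float64(20.2)), (np.float64(-2.5), 68, np.float64(20.2)), (np.float64(0.5), 66, np.float64(20.2)), (np.float64(3.5), 76, np.float64(20.0)), (np.float64(6.5), 72, np.float64(19.9)), (np.float64(9.5), 73, np.float64(20.2)), (np.float64(12.5), 252, np.float64(20.1)), (np.float64(15.5), 184, np.float64(20.0)), (np.float64(18.5), 185, np.float64(19.9)), (np.float64(21.5), 189, np.float64(19.8)), (np.float64(24.5), 305, np.float64(12.8))]
```

View pics/d24.png

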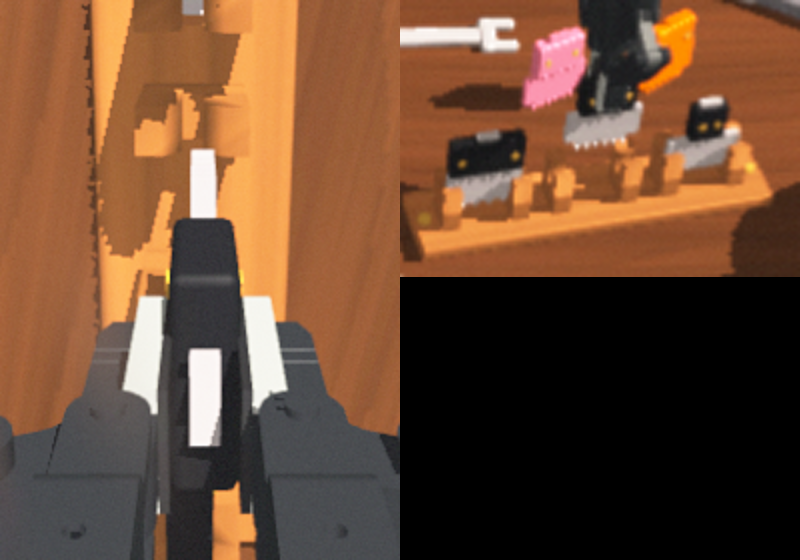

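```bash
python3 - <<'E'
from h import *
from scipy.spatial.transform import Rotation as Ro
s=get_state();R=Ro.from_quat(s['tcp_rot']).as_matrix()
W=world(np.load('wrist24.npz'));L=(W-s['eef_pos'])@R;im=np.load('wrist24.npz')['pixels'].astype(int)
# post tops: z ~ .046-.052 world
for nm,lo,hi in(('mid far post',.02,.05),('next post (fine near)',.055,.075)):
  for zl,zh in((.038,.044),(.044,.052)):
    k=(W[...,2]>zl)&(W[...,2]<zh)&(L[...,0]>lo)&(L[...,0]<hi)&(np.abs(L[...,1])<.03)
    y=L[...,1][k]*1000;h=np.histogram(y,np.arange(-20,21,1));print(nm,zl,k.sum(),dict(zip(h[1][:-1].astype(int).tolist(),h[0].tolist())))
# leaf far end (white) top
k=(im.min(2)>200)&(L[...,0]>.018)&(L[...,0]<.04)&(np.abs(L[...,1])<.01)&(W[...,2]>.07)
print('leaf y',np.percentile(L[...,1][k]*1000,[5,50,95]).round(2),'x',np.percentile(L[...,0][k]*1000,[5,95]),'z',np.median(W[...,2][k]))
# fine comb leaf: bright strip
k=(im.min(2)>150)&(L[...,0]>.06)&(L[...,0]<.13)&(np.abs(L[...,1])<.01)&(W[...,2]>.045)&(W[...,2]<.075)
print('fine leaf y',np.percentile(L[...,1][k]*1000,[5,50,95]).round(2),k.sum())
k=(im.max(2)<60)&(L[...,0]>.06)&(L[...,0]<.13)&(np.abs(L[...,1])<.015)&(W[...,2]>.075)
print('fine grip y',np.percentile(L[...,1][k]*1000,[2,50,98]).round(2),k.sum(), 'x',np.percentile(L[...,0][k]*1000,[2,98]).round(1))
k=(im.max(2)<60)&(L[...,0]>-.02)&(L[...,0]<.025)&(np.abs(L[...,1])<.012)&(L[...,2]<-.015)&(L[...,2]>-.022)
print('mid grip y',np.percentile(L[...,1][k]*1000,[2,50,98]).round(2),k.sum())
E
```

```text
mid far post 0.038 161 {-20: 0, -19: 0, -18: 0, -17: 0, -16: 0, -15: 0, -14: 2, -13: 4, -12: 3, -11: 5, -10: 4, -9: 5, -8: 4, -7: 4, -6: 5, -5: 3, -4: 11, -3: 29, -2: 0, -1: 0, 0: 0, 1: 0, 2: 0, 3: 6, 4: 27, 5: 8, 6: 4, 7: 3, 8: 6, 9: 3, 10: 5, 11: 4, 12: 4, 13: 5, 14: 4, 15: 3, 16: 0, 17: 0, 18: 0, 19: 0}
mid far post 0.044 1089 {-20: 0, -19: 0, -18: 0, -17: 0, -16: 0, -15: 0, -14: 51, -13: 50, -12: 50, -11: 45, -10: 48, -9: 47, -8: 48, -7: 53, -6: 47, -5: 48, -4: 42, -3: 6, -2: 0, -1: 0, 0: 0, 1: 0, 2: 0, 3: 3, 4: 20, 5: 42, 6: 50, 7: 52, 8: 51, 9: 54, 10: 52, 11: 53, 12: 53, 13: 52, 14: 48, 15: 24, 16: 0, 17: 0, 18: 0, 19: 0}
next post (fine near) 0.038 92 {-20: 0, -19: 0, -18: 0, -17: 0, -16: 0, -15: 0, -14: 0, -13: 0, -12: 0, -11: 0, -10: 0, -9: 0, -8: 0, -7: 0, -6: 0, -5: 0, -4: 7, -3: 28, -2: 3, -1: 0, 0: 0, 1: 0, 2: 0, 3: 19, 4: 12, 5: 6, 6: 2, 7: 1, 8: 1, 9: 1, 10: 2, 11: 2, 12: 2, 13: 2, 14: 2, 15: 2, 16: 0, 17: 0, 18: 0, 19: 0}
next post (fine near) 0.044 1123 {-20: 0, -19: 0, -18: 0, -17: 0, -16: 0, -15: 0, -14: 28, -13: 52, -12: 49, -11: 54, -10: 51, -9: 52, -8: 49, -7: 62, -6: 52, -5: 53, -4: 45, -3: 22, -2: 0, -1: 0, 0: 0, 1: 0, 2: 0, 3: 4, 4: 30, 5: 43, 6: 52, 7: 52, 8: 50, 9: 47, 10: 53, 11: 47, 12: 49, 13: 51, 14: 47, 15: 29, 16: 0, 17: 0, 18: 0, 19: 0}
leaf y [1.05 3.41 5.62] x [23.61321632 30.62173168] z 0.10010861760677872
fine leaf y [-0.83  1.22  3.47] 372
fine grip y [-4.5  -0.94  6.64] 788 x [73.4 98.5]
mid grip y [-1.94  3.72  9.11] 1950
```

Request:
step_arm(
  targets=[
    [[0,-0.009,-0.053,0.1,0],[0,0,0,0.2,0],[0,0,0,0.2,0],[0,0,0,0.15,0],[0,0,0,0,0]],
  ],
)

```text
time: 28.07
eef_pos: [0.5467, 0.2224, 0.0831]
tcp_rot: [0.634, 0.773, -0.002, -0.001]
contact_force: [-0.8, 0.3, -0.3]
opening: 0.128
```

```bash
python3 tgt.py
```

```text
28.0667 [0.5467 0.2224 0.0831] [-0.8  0.3 -0.3] to go tool mm [ 0.08  3.43 16.99] units [0.002 0.086 0.425] yaw 101.27
```

Request:
step_arm(
  targets=[
    [[0,0,0,0.06,0],[0,0,0,0.05,0],[0,0,0,0,0]],
  ],
)

```text
time: 28.32
eef_pos: [0.5483, 0.2228, 0.0812]
tcp_rot: [0.634, 0.773, -0.0, -0.0]
contact_force: [-0.3, 0.5, -1.8]
opening: 0.13
```

```bash
python3 tgt.py
```

```text
28.3167 [0.5483 0.2228 0.0812] [-0.3  0.5 -1.8] to go tool mm [ 0.    1.78 15.1 ] units [0.    0.044 0.378] yaw 101.28
```

Request:
step_arm(
  targets=[
    [[0,0,0,0.06,0],[0,0,0,0.04,0],[0,0,0,0,0]],
  ],
)

```text
time: 28.57
eef_pos: [0.5482, 0.2227, 0.0773]
tcp_rot: [0.634, 0.773, -0.0, -0.0]
contact_force: [-0.3, 0.3, -0.4]
opening: 0.129
```

Request:
step_arm(
  targets=[
    [[0,0,0,0.06,0],[0,0,0,0.04,0],[0,0,0,0,0]],
  ],
)

```text
time: 28.82
eef_pos: [0.5481, 0.2227, 0.0731]
tcp_rot: [0.634, 0.773, -0.0, -0.0]
contact_force: [0.4, -0.1, -1.3]
opening: 0.13
```

Sliding down freely in the slot.

Request:
step_arm(
  targets=[
    [[0,0,0,0.06,0],[0,0,0,0.04,0],[0,0,0,0,0]],
  ],
)

```text
time: 29.07
eef_pos: [0.5481, 0.2227, 0.069]
tcp_rot: [0.634, 0.773, -0.0, -0.0]
contact_force: [-0.5, 0.9, -1.2]
opening: 0.129
```

Request:
step_arm(
  targets=[
    [[0,0,0,0.04,0],[0,0,0,0.03,0],[0,0,0,0,0]],
  ],
)

```text
time: 29.32
eef_pos: [0.5481, 0.2227, 0.0664]
tcp_rot: [0.634, 0.773, -0.0, -0.0]
contact_force: [-0.8, -1.3, -0.3]
opening: 0.134
```

```bash
python3 tgt.py
```

```text
29.3167 [0.5481 0.2227 0.0664] [-0.8 -1.3 -0.3] to go tool mm [0.02 1.89 0.29] units [0.    0.047 0.007] yaw 101.28
```

Request:
step_arm(
  targets=[
    [[0,0,0,0.03,0],[0,0,0,0,0]],
  ],
)

```text
time: 29.48
eef_pos: [0.5485, 0.2227, 0.0662]
tcp_rot: [0.634, 0.773, -0.0, -0.0]
contact_force: [-2.2, -1.6, 2.4]
opening: 0.131
```

Request:
step_arm(
  targets=[
    [[0.25,0,0,0,0],[0.4,0,0,0,0],[0.5,0,0,0,0],[0.5,0,0,0,0],[0.5,0,0,0,0]],
  ],
)

```text
time: 29.9
eef_pos: [0.5483, 0.2228, 0.0654]
tcp_rot: [0.634, 0.773, 0.0, -0.0]
contact_force: [0.1, 0.0, -0.3]
opening: 0.495
```

```bash
python3 tgt.py; python3 - <<'E'
from h import *
grab('wrist','wrist25')
E
```

```text
29.9 [0.5483 0.2228 0.0654] [ 0.1  0.  -0.3] to go tool mm [-0.02  1.7  -0.69] units [-0.     0.043 -0.017] yaw 101.28
```

View pics/wrist25.png

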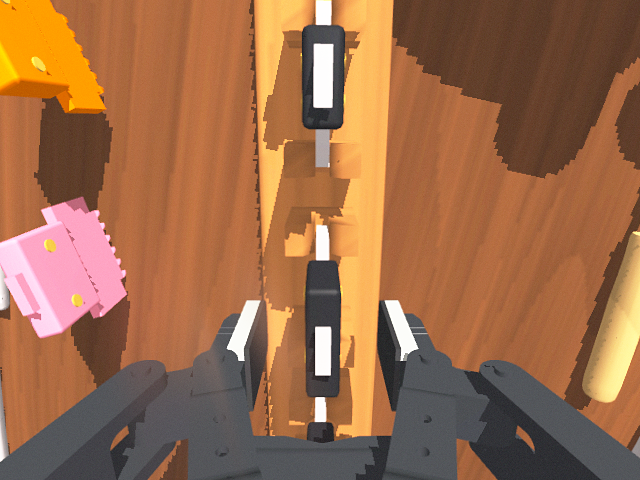

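Released and standing. Retreat straight up and check.

Request:
step_arm(
  targets=[
    [[0.5,0,0,-0.2,0],[0.5,0,0,-0.5,0],[0.5,0,0,-0.8,0],[0.5,0,0,-0.8,0],[0.5,0,0,-0.8,0],[0.5,0,0,-0.8,0],[0.5,0,0,0,0],[0.5,0,0,0,0],[0.5,0,0,0,0]],
  ],
)

```text
time: 30.7
eef_pos: [0.5481, 0.2227, 0.2216]
tcp_rot: [0.634, 0.773, 0.0, -0.0]
contact_force: [0.6, -0.4, -1.0]
opening: 0.498
```

```bash
python3 - <<'E'
from h import *
s=get_state();print(s['time'],s['eef_pos'],s['contact_force'])
d=grab('scene','scene26');d2=grab('wrist','wrist26')
for nm in('scene0','scene26'):
    d=np.load(nm+'.npz');W=world(d);im=d['pixels']
    g=(im.max(2)<60)&(W[...,2]>0.05)&(W[...,2]<0.1)&(W[...,0]>.5)&(W[...,0]<.6)&(W[...,1]>.1)
    n,l,st,c=cv2.connectedComponentsWithStats(g.astype(np.uint8))
    for i in range(1,n):
        if st[i,4]>60: q=W[l==i];print(nm,st[i],c[i].round(1),np.nanmedian(q,0).round(4))
for nm in('wrist2','wrist26'):
    d=np.load(nm+'.npz');W=world(d);im=d['pixels']
    m=((im.max(2)<70)&(W[...,2]>0.079)&(W[...,2]<.095)).astype(np.uint8)
    n,l,st,c=cv2.connectedComponentsWithStats(m)
    for i in range(1,n):
        if st[i,4]>150: q=W[l==i];print(nm,cv2.minAreaRect((q[:,:2]*1000).astype(np.float32)),np.median(q,0).round(4))
b=cv2.imread('pics/scene26.png')[200:310,330:490];cv2.imwrite('pics/d26.png',cv2.resize(b,None,fx=4.8,fy=4.8,interpolation=cv2.INTER_CUBIC))
E
```

```text
30.7 [0.54806461 0.22270905 0.22159039] [ 0.55701218 -0.38682437 -1.0472041 ]
scene0 [443 249  13  12  94] [448.3 254.4] [0.5374 0.3003 0.0733]
scene0 [405 252  19  15 165] [413.3 259.5] [0.5537 0.2194 0.0757]
scene0 [365 258  26  15 247] [377.4 265. ] [0.5697 0.1367 0.0745]
scene26 [443 249  13  12  94] [448.3 254.3] [0.5381 0.2997 0.0744]
scene26 [405 253  19  14 162] [413.2 259.5] [0.5535 0.2187 0.0758]
scene26 [365 258  26  15 242] [377.3 264.9] [0.5696 0.1367 0.0754]
wrist2 ((534.16552734375, 309.1998291015625), (11.272385597229004, 27.166044235229492), 10.994147300720215) [0.534  0.3084 0.086 ]
wrist2 ((550.1357421875, 226.0044708251953), (10.529352188110352, 41.20058059692383), 11.158894538879395) [0.5493 0.2294 0.0861]
wrist2 ((566.03173828125, 142.61026000976562), (11.123270988464355, 55.75539016723633), 11.022793769836426) [0.5651 0.1489 0.086 ]
wrist26 ((534.3397827148438, 309.061767578125), (11.006682395935059, 26.766881942749023), 11.070894241333008) [0.534  0.3091 0.086 ]
wrist26 ((550.3972778320312, 226.29229736328125), (10.7713623046875, 40.85378646850586), 11.240796089172363) [0.5497 0.2293 0.0861]
wrist26 ((566.107421875, 142.604736328125), (10.994388580322266, 55.82221221923828), 11.017816543579102) [0.5651 0.1495 0.086 ]
```

View pics/d26.png

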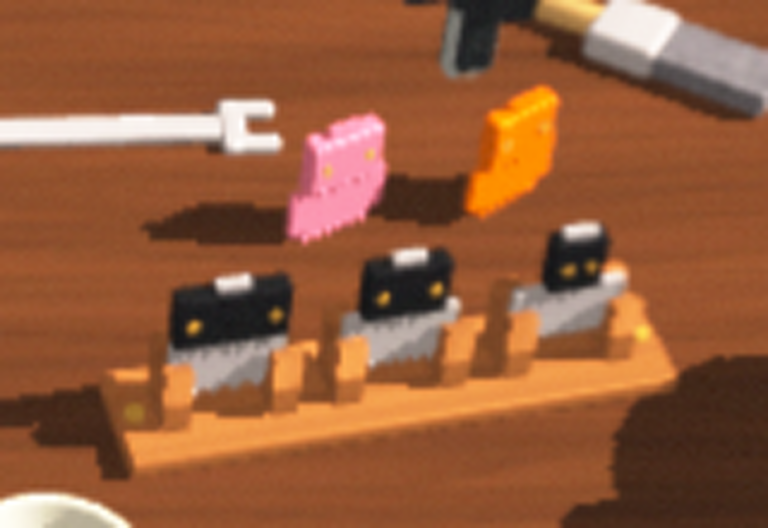

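View pics/scene26.png

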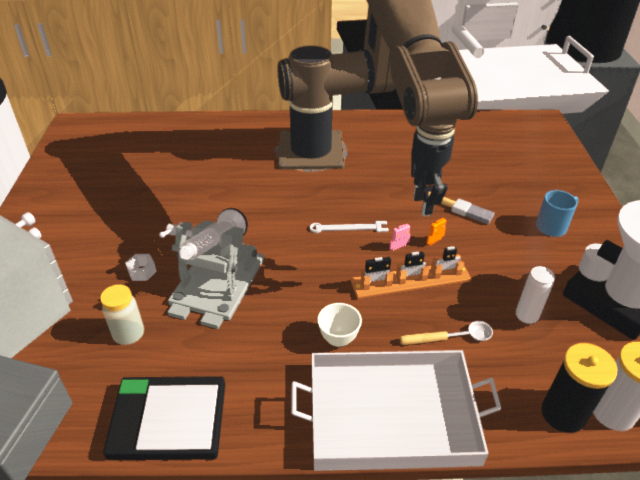

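The pictures show the mid comb upright in the middle place at about (413, 260). It is within 0.5 mm of where it started, and the other combs and bystanders have not moved. The gripper is clear, so I am handing in.

```bash
python3 -c "
from plant import sign_off
print(sign_off())"
```

```text
the job is handed in; nothing more can be done
None
```

The thread check is done: the 6-tooth comb went fully home in the jack screw, was held there, and now stands upright in its own place in the rack. I handed the job in at about 31 s of the 61 s allowed. The hand-in reports no verdict.

**How it went**
- **Tilting the comb:** The tool cannot tilt, so I pivoted the comb in a lightly squeezed grip against the thread until it lay along the slope, about 24°.
- **Finding the home position:** I found it by touch. The comb stood on the crests at one height and dropped 3.6 mm lower about 4 mm further along, which matches the tooth height.
- **Holding it:** It stayed home, flat along the screw to about 1°, with 5 to 9 N for about 1.7 s.
- **Returning it:** I stood it upright again against a thread flank, levelled it on the table, slid it into its slot and let go.

**Last checks:** The grip centre is within about 0.5 mm of its start. The other combs and the bystanders look unmoved, and the gripper is clear of everything.

**What went wrong or disagreed**
- **First try at the slot:** It was about 2 mm off to the side and pressed on the rack with about 41 N in total. I lifted off and corrected it.
- **Slip in the fingers:** The comb slid 3 to 5 mm in the fingers during the pivoting.
- **Pressing peak:** The highest force I read on the screw was about 22 N.
- **Conflicting height reading:** Before the touch test, the wrist camera's depth suggested the teeth were still standing on the crests, and small light spots showed under the comb. I trusted the touch heights instead.

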